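Pump rebuild: scrap the broken vanes, tighten the nut down the bore, cap it

ROBOT

A 6-joint arm with a two-finger parallel gripper is mounted at the origin on the work surface. World frame = base frame: x ahead of the robot, y to its left, z up, the work surface at z = 0. Lengths are in m, angles in rad, forces in N, time in s.
With the tool pointing down it reaches from about 0.425 to 0.95 m from the base axis. Payload 3.5 kg.
Tool frame: the origin (TCP) lies midway between the tips of the shut fingers; the grasp point (between the pads) lies 19 mm behind it (ctrl.pinch_z is the distance from the TCP to the grasp point, in m); z points along the fingers, y is the line along which they close (so a half turn about z gives the same grasp; the last joint's range is limited). The gripper opens to 85 mm and grips with 20 to 120 N. Pads are 22 mm wide; open, the fingers measure 114 mm over their backs; the gripper's body (76 mm by 85 mm) begins 54 mm behind the grasp point. The pads swing forward as they close: fully open they stand 13 mm farther back than shut.
Start: joints at [1.139, 0.286, 1.577, -0, 1.279, -0.15], TCP at [0.188, 0.648, 0.231] pointing down, gripper open.
Joint ranges: [-2.77, 2.77], [-0.9, 2.22], [0.21, 2.48], [-1.53, 4.67], [0.24, 2.81], [-2.84, 2.84]. Speed limits (rad/s): [2.79, 2.79, 3.14, 3.14, 3.14, 3.14].

INTERFACE

Orientations are given as a unit quaternion [x, y, z, w].
In Python, from plant import get_state, viewer, sign_off, ctrl gives the robot as it stands. The module is installed in compiled form; this text tells all that it offers.
- The arm moves only by the shell command python3 -m handwheel 'ROWS' [FORCE]. ROWS is JSON, a list that holds one entry, the list of rows, each a list of 5 numbers: the finger opening in m, from 0 to 0.0854, then the shift along the tool's x, y, z in m, then the turn about the tool's z in degrees. In form: [[[claw, x, y, z, spin], ...]]. A call has 1 to 12 rows; each row shifts and turns the commanded pose from where the row before left it, along the tool's axes as they then stand; what a row does not reach is not made up. A row lasts 1/12 s, in which the tool goes at most 41.7 mm and 7.16 degrees, less where a joint would pass 70% of its speed; a pose out of reach is approached as far as the arm can. A call is refused whole if a number of a shift passes 0.0417 or a number of a turn 7.16, either way. A call with a gripper value outside its range is refused whole. The fingers move at their own pace and stop on an object; FORCE is the grip in N (left out, the last holds). Time passes only in rows, so rows that do not move let the fingers close. It gives the time, the measured TCP pose, the force, the opening and the grip force at its end, in the units of the state.
- get_state(): the state, without advancing time (a new reading comes with each control period).
- viewer.read_camera(name): name is "scene" or "side" or "wrist"; returns the picture (384x512x3 uint8, blue, green, red); there is no depth.
- viewer.camera_params(name): a dict with "fov_y" (degrees; the focal length in pixels is half the picture's height over the tangent of half this angle, whatever the lens; pixels are square), "cx", "cy" (the principal point, pixels), "xyz" and "attitude" of the camera in the world; the wrist camera has in their place "hand_eye" (4x4, takes a point from camera to tool coordinates, whose origin is the TCP and whose axes are the flange's). Camera axes: x right, y up, looking along -z (the intrinsics and any distortion apply to the point x, -y, -z); pixel columns grow to the right and rows downward; lengths in m; the calibration is good to about 2 mm. A picture is of the moment at which its call begins: read the wrist's pose just before it. camera_params takes no time and is no camera call.
- sign_off(): hands the job in; it is judged then, once.
Trained networks look in the newest picture that a camera, given by its name, has taken for a name from the list of things; names that differ only in an ending like _2 or _b are one class to them, and where a whole thing is asked for, a point or a joint stands for the part that bears it (a point fixed in the world has none). Each returns a list of dicts, best first, with "confidence" (0 to 1); they miss things now and then, are a little off and sometimes report something else, mostly with a low value. They report only what shows in the picture. A call takes as long as a camera call. They do not tell look-alikes from the thing itself.
- viewer.look_for(camera, name): "extent" ([left, top, width, height] as shares, 0 to 1, of the picture: columns of its width, rows of its height, round what is visible of it).
- viewer.outline_of(camera, name): "mask" (384x512 bool, what is visible of it) and "extent" ([left, top, width, height] as shares, 0 to 1, of the picture: columns of its width, rows of its height, round what is visible of it).
- viewer.pinpoint(camera, name): "xy" ([column, row] as shares, 0 to 1, of the picture: columns of its width, rows of its height: a listed point, or the origin of a listed thing).
The state is a dict: "time": time; "qpos": joint angles; "dq": joint speeds; "joint_efforts": joint torques, N m; "eef_pos": TCP position; "tcp_rot": TCP orientation; "contact_force": force on the tool from outside, world axes, zero at the start; "wrist_torque": the same for the moment, N m; "opening": opening from 0.0 (shut) to 1.0 (fully open); "finger_force": force on a finger pad.
Only numpy, scipy, OpenCV 4.12 (cv2) and the standard library are available. Lean on these libraries where they do the work, as an engineer would, in place of code of your own. Each camera call takes 0.05 s, during which the arm holds its last target. There are 200 camera calls.

TASK

Get this vane pump ready for reassembly: pick every snapped or chipped vane out of the tray into the green ashtray, leaving the sound full-size ones in the tray. With the long T-handled socket, tighten the nut at the bottom of the pump's bore clockwise until it is fully home, stand the socket back in its wooden block, and close the bore with its cap sitting flat. Leave the lunch tiffin and the other things on the crate where they are.

Things in the scene. Friction and masses are not known exactly. Their poses are not given: they have to be found in the camera images.
- pump: Fixed cast-iron vane pump body standing on end, bolted down: flange 110 mm across and 14 mm thick, finned barrel 102 mm across, 120 mm tall, pipe stubs near its foot along its y. Origin at the centre of its underside, z up. A blind bore 44 mm wide runs down its axis from the top face, 98 mm deep, floor 22 mm above the underside.
- bore_mouth (a point): Centre of the bore's mouth, in the plane of the pump's top face.
- bore_floor (a point): Centre of the bore's floor, 98 mm below the mouth; the nut sits on it.
- nut_top (a point): Centre of the top of the steel hexagon nut at the bottom of the bore, 14 mm above the bore floor. Nut 24 mm across flats, top 3 mm chamfered. Its x axis is square to one flat and turns with the nut (so the flats face 0, 60, 120.. degrees from x).
- nut (a joint): How far the nut is screwed down, rad: grows clockwise seen from above, starts between 0 and 0.9, stops hard at 6.3, one full turn from 0 (fully home). Drags with about 0.12 N m, stays where left; does not sink as it turns.
- wrench: Long steel T-handled socket, loose, 0.38 kg, upright in the wooden block. Origin at the centre of the socket's open lower end, z up the shaft. Hexagon inside 26 mm across flats (flats face 0, 60, 120.. degrees from x), 26 mm deep, 37 mm over its outer corners; shaft 14 mm; black handle bar across the top 100 mm long along x, 20 mm thick along y, 28 mm tall; 178 mm in all.
- wrench_tip (a point): Centre of the socket's open lower end (the wrench's origin). Fully on the nut this lip rests on the bore floor, with about 10 degrees of play either way.
- wrench_handle (a point): Centre of the wrench's handle bar, 164 mm above the tip.
- block: Fixed wooden bench block 74 x 74 x 62 mm that holds the wrench upright. Origin at the centre of its underside. A round blind hole 45 mm wide and 50 mm deep in the middle of its top, its floor 12 mm above the underside.
- cap: Aluminium bore cap, loose, 0.11 kg, standing on the crate. Origin at the centre of its underside, z up: spigot 36 mm wide and 12 mm tall below, flange disc 60 mm wide and 6 mm thick, knob 22 mm wide and 20 mm tall on top (38 mm in all). Fitted, the spigot is in the bore and the disc lies on the pump's top face, the origin 12 mm below the bore mouth.
- tray: Fixed shallow steel tray 200 mm (its x) by 280 mm (its y), walls 4 mm thick and 12 mm tall, floor 4 mm thick. Origin at the centre of its underside.
- ashtray: Green ceramic ashtray, used as the scrap dish; loose, 0.6 kg, round: 132 mm over the rim, 34 mm tall, walls 8 mm, floor 8 mm thick, about 100 mm clear inside at the floor. Origin at the centre of its underside.
- vane_1: Carbon pump vane, black flat bar 8 mm thick, lying flat. Sound: a full 60 x 26 mm rectangle, 60 mm along its x. Origin at the centre of its underside. May be absent.
- vane_2: Carbon pump vane, black flat bar 8 mm thick, lying flat. Sound: a full 60 x 26 mm rectangle, 60 mm along its x. Origin at the centre of its underside. May be absent.
- vane_3: Carbon pump vane, black flat bar 8 mm thick, lying flat. Sound: a full 60 x 26 mm rectangle, 60 mm along its x. Origin at the centre of its underside. May be absent.
- vane_4: Carbon pump vane, black flat bar 8 mm thick, lying flat. Bad: snapped short, 36 mm along its x by 26 mm. Origin at the centre of its underside. May be absent.
- vane_5: Carbon pump vane, black flat bar 8 mm thick, lying flat. Bad: snapped short, 36 mm along its x by 26 mm. Origin at the centre of its underside. May be absent.
- vane_6: Carbon pump vane, black flat bar 8 mm thick, lying flat. Bad: a 60 x 26 mm vane with one corner broken off: at the +x end the last 22 mm is only 12 mm wide (y from -13 to -1 mm), the other 38 mm is full width, its middle at x = -11 mm. Origin at the centre of the full outline's underside. May be absent.
- tiffin: Steel two-tier lunch tiffin with side lever clamps, 140 mm wide, 155 mm tall. Loose; to be left alone.
- spoon: Red plastic measuring spoon, 130 mm long. Loose; to be left alone.
- key: Brass door key, 60 mm long, flat on the crate; origin at the middle of its bow. Loose; to be left alone.
- stone: Smooth grey river stone, 76 mm wide, 34 mm tall, on a paper job card. Loose; to be left alone.
- grease_tin: Small grease tin, 66 mm wide, 50 mm tall. Loose; to be left alone.
- brush: Small brush, 170 mm long, lying flat. Loose; to be left alone.
There are look-alikes about, which are no part of the job. Of the things that look like the ashtray, the middle-sized one is meant. What is shaped like the pump but yellow is not meant.

How it is judged:
On the way, in this order (a step that is already met when the one before it is completed fails the run):
1. the socket is seated on the nut, its lip within 7 mm of the bore floor's centre (distance between wrench_tip and bore_floor below 0.007 m), for 0.2 s.
2. with the socket on it the nut is turned home (6.1 rad or more) (value of joint nut above 6.1 rad and distance between wrench_tip and bore_floor below 0.007 m), for 0.2 s.
At the end, for the whole second after the job is handed in: Nut at 6.1 rad or more; wrench upright (0.15 rad) in the block's hole, tip within 10 mm of its axis; cap in the bore within 7 mm of centre, within 3 mm of fully down, flat (0.08 rad); bad vanes in the ashtray (origin within 52 mm of centre, 40 mm high), sound ones in the tray; all at rest (value of joint nut above 6.1 rad and horizontal distance between wrench_tip and block below 0.01 m and z of wrench_tip in the frame of block below 0.03 m and angle between wrench's own z axis and vertical below 0.15 rad and linear speed of each of wrench, cap, vane_4, vane_5, vane_6, vane_1, vane_2, vane_3 below 0.02 m/s and horizontal distance between cap and bore_mouth below 0.007 m and z of cap in the frame of bore_mouth below -0.009 m and angle between cap's own z axis and vertical below 0.08 rad and horizontal distance between each of vane_4, vane_5, vane_6 and ashtray below 0.052 m and z of each of vane_4, vane_5, vane_6 in the frame of ashtray below 0.04 m and x of vane_1 in the frame of tray between -0.098 and 0.098 m and y of vane_1 in the frame of tray between -0.138 and 0.138 m and z of each of vane_1, vane_2, vane_3 in the frame of tray below 0.025 m and x of vane_2 in the frame of tray between -0.098 and 0.098 m and y of vane_2 in the frame of tray between -0.138 and 0.138 m and x of vane_3 in the frame of tray between -0.098 and 0.098 m and y of vane_3 in the frame of tray between -0.138 and 0.138 m); the robot touches nothing.
It fails at once if the tiffin, spoon, key, stone, grease tin or brush is moved more than 30 mm (distance of any of tiffin, spoon, key, stone, grease_tin, brush from where it was at the start of the episode above 0.03 m).
Of vane_1, vane_2, vane_3 only 1 to 3 are there at a start; the rules pass over those that are not, and their reading is None.
Of vane_4, vane_5, vane_6 only 2 to 3 are there at a start; the rules pass over those that are not, and their reading is None.
At some moment in a run one of vane_4, vane_5, vane_6, cap may be knocked a few centimetres aside while the robot is not near it.
It also fails if it takes over 208 s, if anything falls off the work surface, if the arm or the gripper's body presses on something with over 40 N, if the wrist force passes 120 N, or if a joint passes its speed limit or range.

## Working session

There is one attempt and no reset: what is moved stays moved. The work goes in short steps, Python scripts to look and compute and a shell command to move; the robot and the scene stay as the last step left them, time stands still between calls to the robot, and variables do not carry over. Pictures are saved under pics/ and viewed, at most 17 in all, crops included, and the job is handed in when it is done.

```bash
mkdir -p pics; cat > h.py <<'E'
import numpy as np,cv2,json
from scipy.spatial.transform import Rotation as R
from plant import get_state, viewer, sign_off, ctrl
def cam(n,st=None):
    p=viewer.camera_params(n); f=192/np.tan(np.radians(p['fov_y'])/2)
    if 'hand_eye' in p:
        st=st or get_state(); T=np.eye(4);T[:3,:3]=R.from_quat(st['tcp_rot']).as_matrix();T[:3,3]=st['eef_pos']
        M=T@np.array(p['hand_eye']); return p,f,M[:3,:3],M[:3,3]
    a=np.array(p['attitude']); r=R.from_quat(a).as_matrix() if a.size==4 else a.reshape(3,3)
    return p,f,r,np.array(p['xyz'])
def ray(c,u,v):
    p,f,r,o=c
    return r@np.array([(u-p['cx'])/f,-(v-p['cy'])/f,-1.])
def onz(c,u,v,z):
    d=ray(c,u,v); return c[3]+d*(z-c[3][2])/d[2]
def proj(c,P):
    p,f,r,o=c; q=r.T@(np.array(P)-o); return p['cx']+f*q[0]/-q[2],p['cy']-f*q[1]/-q[2]
def snap(n,fn):
    st=get_state(); im=viewer.read_camera(n); cv2.imwrite('pics/'+fn+'.png',im); return cam(n,st),im
E
python3 - <<'E'
from h import *
for n in('scene','side','wrist'):
    c,im=snap(n,n+'0'); print(n,viewer.camera_params(n))
print(get_state(),ctrl.pinch_z)
for n in('scene','side'):
    c=cam(n)
    for k in('pump','wrench','block','cap','tray','ashtray','vane_1','vane_4','vane_6'):
        for d in viewer.look_for(n,k)[:7]:
            l,t,w,h=d['extent'];print(n,k,round(d['confidence'],2),np.round([l*512,t*384,w*512,h*384]).astype(int))
E
```

```text
scene {'fov_y': 52.84258951448743, 'cx': 256.448989880146, 'cy': 194.84063909685696, 'xyz': array([1.00300396, 0.60930766, 0.87047399]), 'attitude': array([0.11929568, 0.38446778, 0.86867177, 0.28872551])}
side {'fov_y': 46.20637215573797, 'cx': 255.56620249519776, 'cy': 198.61261461585528, 'xyz': array([0.50162498, 0.95185989, 1.25547505]), 'attitude': array([ 0.00220819,  0.35890024,  0.93334192, -0.00765513])}
wrist {'fov_y': 58.85794545181704, 'cx': 253.81683438756053, 'cy': 196.06405710574114, 'hand_eye': array([[-7.28115327e-04,  9.45403563e-01,  3.25901170e-01,
         8.37960259e-02],
       [ 9.99999558e-01,  8.82085598e-04, -3.24674694e-04,
         2.70538373e-04],
       [-5.94421341e-04,  3.25900789e-01, -9.45403788e-01,
        -1.42621654e-01],
       [ 0.00000000e+00,  0.00000000e+00,  0.00000000e+00,
         1.00000000e+00]])}
{'time': 0.15, 'qpos': array([ 1.13901024e+00,  2.86998703e-01,  1.57785653e+00,  1.24825623e-07,
        1.27858420e+00, -1.49976392e-01]), 'dq': array([-0.00041436, -0.00112187, -0.00639123, -0.00131994,  0.00098565,
        0.00047607]), '
[... 1655 characters left out ...]
ide ashtray 0.67 [244 147  30  23]
side ashtray 0.53 [262 127  24  19]
side vane_1 0.49 [220 221  12   6]
side vane_1 0.47 [218 204  20   4]
side vane_1 0.45 [207 261  40  46]
side vane_1 0.44 [215 236  17   8]
side vane_1 0.44 [246 219  10   9]
side vane_1 0.33 [253 308  33  39]
side vane_4 0.49 [220 221  12   6]
side vane_4 0.47 [218 204  20   4]
side vane_4 0.45 [207 261  40  46]
side vane_4 0.44 [215 236  17   8]
side vane_4 0.44 [246 219  10   9]
side vane_4 0.33 [253 308  33  39]
side vane_6 0.49 [220 221  12   6]
side vane_6 0.47 [218 204  20   4]
side vane_6 0.45 [207 261  40  46]
side vane_6 0.44 [215 236  17   8]
side vane_6 0.44 [246 219  10   9]
side vane_6 0.33 [253 308  33  39]
```

View pics/scene0.png

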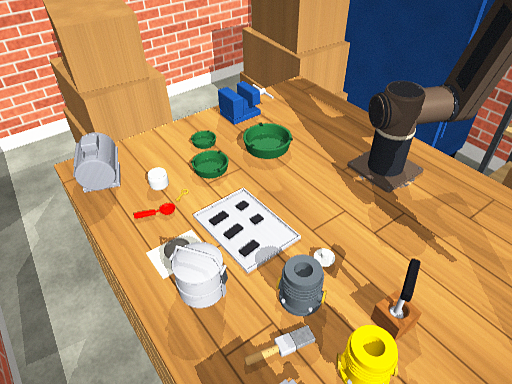

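View pics/side0.png

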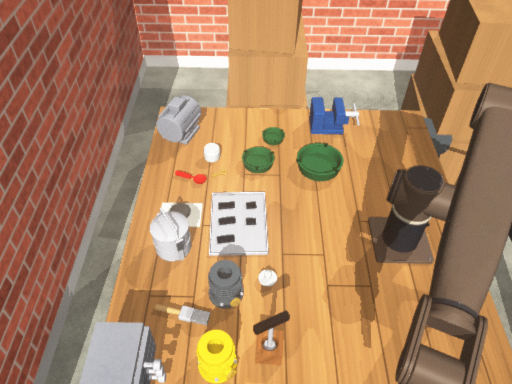

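The scene shows the grey pump (scene 302,285), yellow look-alike (368,355), wrench in block (405,300), cap (323,257), tray with 5 vanes (245,228) and three green dishes; the middle-sized one is at (209,163). The side view has the same things: pump (226,285), cap (268,277), block (270,340), middle dish (258,160).

```bash
python3 - <<'E'
from h import *
c=cam('scene'); s=cam('side')
print('base',proj(c,[0,0,0]),proj(s,[0,0,0]))
def P(k,u,v,u2,v2,z):
    print(k,onz(c,u,v,z).round(3),onz(s,u2,v2,z).round(3))
P('pumptop',303,267,225,271,.12)
P('cap top',324,250,268,270,.038)
P('block/top',397,308,270,343,.062)
P('handle',412,280,271,323,.176)
P('ash',210,158,258,153,.034)
P('bigash',267,134,319,154,.034)
for k in('bore_mouth','nut_top','wrench_tip','wrench_handle','block','cap','tray','ashtray'):
  for n in('scene','side'):
    cc=cam(n)
    z=dict(bore_mouth=.12,nut_top=.036,wrench_tip=.012,wrench_handle=.176).get(k,0)
    for d in viewer.pinpoint(n,k)[:3]:
        u,v=d['xy'][0]*512,d['xy'][1]*384; print(n,k,round(d['confidence'],2),int(u),int(v),onz(cc,u,v,z).round(3))
w=cam('wrist')
print('wrist view centre',onz(w,256,192,0),'tool x',R.from_quat(get_state()['tcp_rot']).as_matrix().round(3))
E
```

```text
base (np.float64(384.4829307464813), np.float64(167.67073294301287)) (np.float64(399.4380434917899), np.float64(239.48658232980063))
pumptop [0.589 0.216 0.12 ] [0.591 0.218 0.12 ]
cap top [0.46  0.165 0.038] [0.46  0.159 0.038]
block/top [0.46  0.406 0.062] [0.457 0.413 0.062]
handle [0.458 0.41  0.176] [0.458 0.41  0.176]
ash [ 0.488 -0.39   0.034] [ 0.497 -0.398  0.034]
bigash [ 0.233 -0.387  0.034] [ 0.252 -0.398  0.034]
scene bore_mouth 0.69 378 347 [0.601 0.455 0.12 ]
scene bore_mouth 0.67 305 270 [0.591 0.226 0.12 ]
scene bore_mouth 0.56 299 293 [0.644 0.266 0.12 ]
side bore_mouth 0.92 215 345 [0.603 0.448 0.12 ]
side bore_mouth 0.74 254 202 [ 0.507 -0.053  0.12 ]
side bore_mouth 0.61 225 271 [0.59  0.221 0.12 ]
scene nut_top 0.26 235 231 [ 0.616 -0.04   0.036]
side nut_top 0.35 210 162 [ 0.683 -0.335  0.036]
scene wrench_tip 0.87 396 316 [0.447 0.408 0.012]
side wrench_tip 0.92 264 347 [0.47  0.404 0.012]
side wrench_tip 0.5 211 158 [ 0.683 -0.386  0.012]
scene wrench_handle 0.68 394 314 [0.552 0.441 0.176]
scene wrench_handle 0.67 303 296 [0.669 0.302 0.176]
scene wrench_han
[... 218 characters left out ...]
 0.   ]
scene cap 0.63 247 247 [0.605 0.006 0.   ]
scene cap 0.61 323 258 [0.458 0.165 0.   ]
scene cap 0.5 236 231 [ 0.596 -0.068  0.   ]
side cap 0.74 266 280 [0.464 0.174 0.   ]
scene tray 0.72 247 222 [ 0.547 -0.077  0.   ]
side tray 0.71 234 222 [ 0.577 -0.062  0.   ]
scene ashtray 0.98 209 167 [ 0.498 -0.382  0.   ]
scene ashtray 0.9 265 143 [ 0.246 -0.379 -0.   ]
scene ashtray 0.6 203 143 [ 0.437 -0.526  0.   ]
side ashtray 0.93 317 167 [ 0.257 -0.357  0.   ]
side ashtray 0.91 275 139 [ 0.424 -0.523  0.   ]
side ashtray 0.7 259 162 [ 0.492 -0.377  0.   ]
wrist view centre [0.22703539 0.6400467  0.        ] tool x [[-0.961  0.278  0.   ]
 [ 0.278  0.961  0.   ]
 [ 0.     0.    -1.   ]]
```

View pics/wrist0.png

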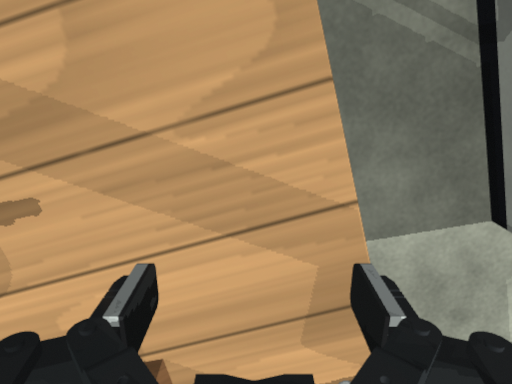

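The wrist view is just bare table and the open fingers; nothing of use. Both cameras agree to under 1 cm. I'll look at the wrench, then down the bore.

```bash
cat >> h.py <<'E'
def to(P,st=None):
    "shift in tool axes to bring TCP to world P"
    st=st or get_state(); return (R.from_quat(st['tcp_rot']).as_matrix().T@(np.array(P)-st['eef_pos'])).round(4)
def yaw(st=None):
    st=st or get_state(); m=R.from_quat(st['tcp_rot']).as_matrix(); return np.degrees(np.arctan2(m[1,0],m[0,0]))
def brief():
    s=get_state(); print('t',round(s['time'],2),'tcp',s['eef_pos'].round(4),'yaw',yaw(s).round(2),'q',np.degrees(s['qpos']).round(1),'F',s['contact_force'].round(1),'T',s['wrist_torque'].round(2),'op',round(s['opening'],3),'ff',round(s['finger_force'],1), 'zaxis',R.from_quat(s['tcp_rot']).as_matrix()[:,2].round(3))
E
python3 -m handwheel '[[[0.085,-0.0374,-0.0139,-0.0064,0],[0.085,-0.0374,-0.0139,-0.0064,0],[0.085,-0.0374,-0.0139,-0.0064,0],[0.085,-0.0374,-0.0139,-0.0064,0],[0.085,-0.0374,-0.0139,-0.0064,0],[0.085,-0.0374,-0.0139,-0.0064,0],[0.085,-0.0374,-0.0139,-0.0064,0],[0.085,-0.0374,-0.0139,-0.0064,0],[0.085,-0.0374,-0.0139,-0.0064,0],[0.085,-0.0374,-0.0139,-0.0064,0],[0.085,-0.0374,-0.0139,-0.0064,0],[0.085,0,0,0,0]]]'
python3 -c "
from h import *
brief(); c,im=snap('wrist','w1')
for k in('wrench_handle','wrench_tip','block'):
  for d in viewer.pinpoint('wrist',k)[:2]: print(k,d['confidence'],d['xy'][0]*512,d['xy'][1]*384,onz(c,d['xy'][0]*512,d['xy'][1]*384,.176 if 'h' in k else 0))
"
python3 -m handwheel '[[[0.085,-0.0303,-0.0248,0,0],[0.085,-0.0303,-0.0248,0,0],[0.085,-0.0303,-0.0248,0,0],[0.085,-0.0303,-0.0248,0,0],[0.085,-0.0303,-0.0248,0,0],[0.085,-0.0303,-0.0248,0,0],[0.085,0,0,0,0]]]'
python3 -c "
from h import *
brief(); c,im=snap('wrist','w2')
for k in('bore_mouth','nut_top'):
  for d in viewer.pinpoint('wrist',k)[:2]: print(k,d['confidence'],d['xy'][0]*512,d['xy'][1]*384,onz(c,d['xy'][0]*512,d['xy'][1]*384,.12 if 'b' in k else .036))
a=cv2.imread('pics/w1.png');cv2.imwrite('pics/w12.png',np.hstack([cv2.resize(a,(400,300)),cv2.resize(im,(400,300))]))
u,v=map(int,proj(c,[.59,.217,.1])); cv2.imwrite('pics/w2c.png',cv2.resize(im[max(0,v-60):v+60,max(0,u-80):u+80],(800,600),interpolation=2)); print(max(0,u-80),max(0,v-60))
"
```

```text
time: 2.85
eef_pos: [0.5461, 0.3824, 0.3032]
tcp_rot: [0.144, 0.99, -0.0, 0.003]
contact_force: [-0.2, -0.1, 1.3]
opening: 0.997
finger_force: 0.0
t 2.85 tcp [0.5461 0.3824 0.3032] yaw 163.46 q [ 26.4  12.8  87.2  -0.2  79.8 -47.1] F [-0.2 -0.1  1.3] T [0.04 0.05 0.  ] op 0.997 ff 0.0 zaxis [ 0.005 -0.001 -1.   ]
wrench_handle 0.65 250.4192 66.7008 [0.45769615 0.40657624 0.176     ]
wrench_tip 0.77 253.4912 70.6944 [0.46100319 0.40796305 0.176     ]
block 0.94 252.6208 69.08160000000001 [0.45623235 0.40828926 0.        ]
time: 3.63
eef_pos: [0.6757, 0.1892, 0.3007]
tcp_rot: [0.142, 0.99, -0.001, 0.0]
contact_force: [-0.4, 0.3, -0.9]
opening: 0.998
finger_force: 0.0
t 3.63 tcp [0.6757 0.1892 0.3007] yaw 163.63 q [  7.4  17.5  81.9  -0.2  80.7 -66.2] F [-0.4  0.3 -0.9] T [ 0.07  0.01 -0.01] op 0.998 ff 0.0 zaxis [ 0.    -0.003 -1.   ]
bore_mouth 0.7 259.9936 72.19200000000001 [0.59176783 0.21959492 0.12      ]
nut_top 0.66 258.816 74.91839999999999 [0.59324093 0.21910943 0.036     ]
176 11
```

View pics/w12.png

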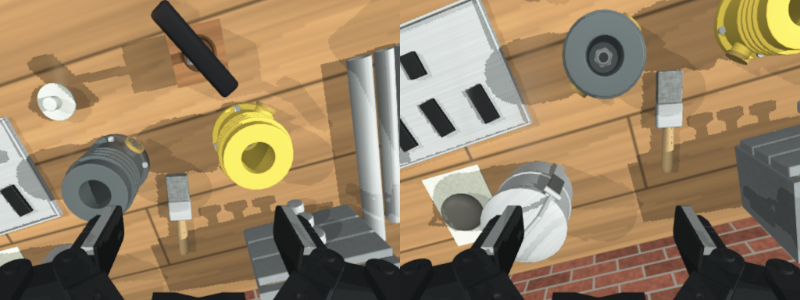

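View pics/w2c.png

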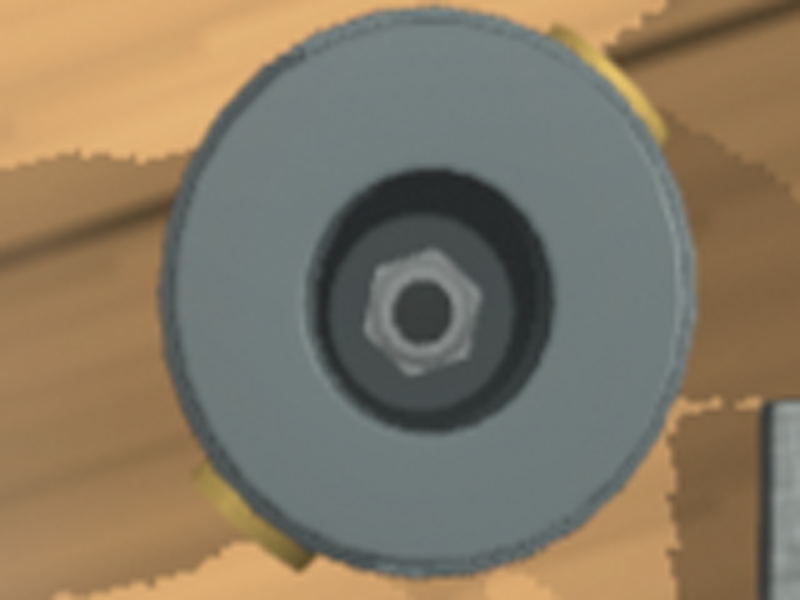

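Left: handle bar diagonal from about (211,13) to (292,113) in w1. Crop: bore seen from almost straight above, nut hexagon clear with corners near (430,250),(481,297),(468,352),(417,374),(365,328),(375,265).

```bash
python3 - <<'E'
from h import *
c2=cam('wrist')
pts=np.array([[430,250],[481,297],[468,352],[417,374],[365,328],[375,265]])/5+[176,11]
W=np.array([onz(c2,u,v,.034)[:2] for u,v in pts]); m=W.mean(0); d=W-m
print('nut centre',m,'radius',np.linalg.norm(d,axis=1)); a=np.degrees(np.arctan2(d[:,1],d[:,0]));
z=np.exp(6j*np.radians(a)).mean(); corner=np.degrees(np.angle(z))/6; print('corner',corner%60,'flat',(corner+30)%60,a%60)
im=cv2.imread('pics/w2.png'); g=cv2.cvtColor(im,6)
# bore mouth: floor ring/mouth by edges in crop
for n,e in(('mouth',[[305,295],[555,295],[430,167],[435,434]]),('top',[[175,290],[697,290],[430,8],[430,578]])):
    E=np.array(e)/5+[176,11]; print(n,[onz(c2,u,v,.12)[:2].round(4) for u,v in E],np.mean([onz(c2,u,v,.12)[:2] for u,v in E],0))
# handle in w1: pose then
M=np.eye(4); q=[.144,.99,0,.003]
st=dict(tcp_rot=np.array(q)/np.linalg.norm(q),eef_pos=np.array([.5461,.3824,.3032]))
c1=cam('wrist',st); im=cv2.imread('pics/w1.png'); mk=((im.max(2)<45)).astype(np.uint8); mk[150:]=0; mk[:,:180]=0;mk[:,330:]=0
n,l,s,_=cv2.connectedComponentsWithStats(mk); i=1+s[1:,4].argmax(); print(s[i])
ys,xs=np.nonzero(l==i); Q=np.array([onz(c1,x,y,.19)[:2] for x,y in zip(xs,ys)],np.float32)
r=cv2.minAreaRect(Q); print('handle rect @.19',r); e=cv2.PCACompute2(Q,None)[1][0]; print('dir',np.degrees(np.arctan2(e[1],e[0])))
E
```

```text
nut centre [0.58842972 0.22784171] radius [0.01303268 0.01350737 0.01357483 0.01356315 0.01357071 0.01457529]
corner 32.87567577933798 flat 2.8756757793379784 [37.04545129 26.94709437 33.86196023 38.70995779 29.08477198 31.61807329]
mouth [array([0.5808, 0.2064]), array([0.5932, 0.2493]), array([0.5668, 0.2335]), array([0.6102, 0.2223])] [0.58775087 0.22788131]
top [array([0.5736, 0.1844]), array([0.5994, 0.2739]), array([0.543 , 0.2402]), array([0.6351, 0.2144])] [0.58774392 0.22820363]
[ 199    1  105  123 3171]
handle rect @.19 ((0.4575042128562927, 0.40720313787460327), (0.09704221785068512, 0.01956874504685402), 27.39636993408203)
dir 27.644402
```

```bash
python3 - <<'E'
from h import *
brief()
q=np.array([.142,.99,-.001,0.]); st=dict(tcp_rot=q/np.linalg.norm(q),eef_pos=np.array([.6757,.1892,.3007]))
c2=cam('wrist',st)
for z,e in((.034,[[430,250],[481,297],[468,352],[417,374],[365,328],[375,265]]),(.12,[[305,295],[555,295],[430,167],[435,434]]),(.12,[[175,290],[697,290],[430,8],[430,578]])):
    print(np.mean([onz(c2,u,v,z)[:2] for u,v in np.array(e)/5+[176,11]],0))
c,im=snap('wrist','w3')
g=cv2.cvtColor(im,6)
H=cv2.HoughCircles(cv2.medianBlur(g[:160],3),cv2.HOUGH_GRADIENT,1,10,param1=100,param2=20,minRadius=18,maxRadius=35)
for h in (H[0][:5] if H is not None else []): print(h,onz(c,h[0],h[1],.12))
d=viewer.outline_of('wrist','pump')
for k in d[:2]:
    m=k['mask']; print(k['confidence'],m.sum(),np.array(k['extent'])*[512,384,512,384])
    (x,y),r=cv2.minEnclosingCircle(np.argwhere(m)[:,::-1].astype(np.float32)); print(x,y,r,onz(c,x,y,.12))
brief()
E
```

```text
t 3.78 tcp [0.6727 0.195  0.3012] yaw 163.92 q [  7.9  17.3  82.    0.   80.8 -66.1] F [ 0.7  0.7 -0. ] T [0.01 0.02 0.02] op 0.993 ff 0.0 zaxis [-0.001  0.001 -1.   ]
[0.59188405 0.22166648]
[0.59111743 0.22192833]
[0.59111495 0.22224315]
[255.5  76.5  25.2] [0.59063712 0.22076993 0.12      ]
[461.5  39.5  31.1] [0.61119254 0.40123263 0.12      ]
[429.5  48.5  26.7] [0.61072005 0.37365054 0.12      ]
[477.5  44.5  30. ] [0.61912271 0.41431543 0.12      ]
0.87 8854 [396.3904   0.6912 114.688   91.392 ]
458.6973571777344 36.0 63.49471664428711 [0.60770402 0.39913935 0.12      ]
t 3.88 tcp [0.6724 0.1958 0.3017] yaw 164.01 q [  7.9  17.3  82.    0.   80.8 -66.1] F [-1.4  1.   0.7] T [ 0.01 -0.01 -0.03] op 0.996 ff 0.0 zaxis [-0.001  0.    -1.   ]
```

```bash

python3 -m handwheel '[[[0.085,0.0331,0.018,0,0],[0.085,0.0331,0.018,0,0],[0.085,0.0331,0.018,0,0],[0.085,0.0331,0.018,0,0],[0.085,0.0331,0.018,0,0],[0.085,0.0331,0.018,0,0],[0.085,0.0331,0.018,0,0],[0.085,0.0331,0.018,0,0],[0.085,0,0,0,-6.23],[0.085,0,0,0,-6.23],[0.085,0,0,0,-6.23],[0.085,0,0,0,-6.23]]]' >/dev/null
python3 -m handwheel '[[[0.085,0,0,0,-6.23],[0.085,0,0,0,-6.23],[0.085,0,0,0,-6.23],[0.085,0,0,0,0],[0.085,0,0,0,0]]]' >/dev/null
python3 -c "
from h import *
brief(); print(to([.4577,.407,.157]))
d=viewer.read_camera('side')
for n in('scene','side'):
  viewer.read_camera(n); c=cam(n)
  for d in viewer.pinpoint(n,'wrench_handle')[:2]: print(d['confidence'],onz(c,d['xy'][0]*512,d['xy'][1]*384,.176))
"
```

```text
t 5.3 tcp [0.4579 0.4066 0.302 ] yaw -152.56 q [ 32.1   6.   95.1   0.   79.  -85.3] F [ 0.5 -0.4  0.2] T [-0.01  0.03 -0.04] op 0.994 ff 0.0 zaxis [ 0.  0. -1.]
[0.     0.0004 0.145 ]
0.82 [0.45436658 0.4082206  0.176     ]
0.93 [0.45005167 0.40610413 0.176     ]
0.7 [0.46065888 0.47669831 0.176     ]
```

```bash

python3 -m handwheel '[[[0.085,0,0,0.029,0],[0.085,0,0,0.029,0],[0.085,0,0,0.029,0],[0.085,0,0,0.029,0],[0.085,0,0,0.029,0],[0.085,0,0,0,0],[0,0,0,0,0],[0,0,0,0,0],[0,0,0,0,0],[0,0,0,0,0],[0,0,0,0,0],[0,0,0,0,0]]]' 80
python3 -m handwheel '[[[0,0,0,0,0],[0,0,0,0,0],[0,0,0,0,0],[0,0,0,0,0],[0,0,0,-0.02,0],[0,0,0,-0.03,0],[0,0,0,-0.03,0],[0,0,0,-0.03,0],[0,0,0,-0.03,0],[0,0,0,-0.02,0],[0,0,0,0,0],[0,0,0,0,0]]]' 80
python3 -c "
from h import *
brief();print(to([.5908,.2212,.317])); snap('side','s2');
c=cam('side');print([ (d['confidence'],onz(c,d['xy'][0]*512,d['xy'][1]*384,.17)) for d in viewer.pinpoint('side','wrench_tip')[:2]])"
```

```text
time: 6.55
eef_pos: [0.4601, 0.4064, 0.1589]
tcp_rot: [-0.237, 0.971, 0.001, 0.002]
contact_force: [-0.3, 1.3, 4.0]
opening: 0.224
finger_force: 79.0
time: 7.55
eef_pos: [0.4592, 0.4054, 0.3162]
tcp_rot: [-0.237, 0.971, -0.0, -0.0]
contact_force: [-0.1, -0.8, -4.9]
opening: 0.219
finger_force: 79.2
t 7.55 tcp [0.4592 0.4054 0.3162] yaw -152.53 q [ 32.    5.6  94.   -0.   80.4 -85.5] F [-0.1 -0.8 -4.9] T [0.07 0.   0.07] op 0.219 ff 79.2 zaxis [ 0. -0. -1.]
[-0.0318 -0.2242 -0.0008]
[(0.87, array([0.46967132, 0.40709053, 0.17      ])), (0.22, array([ 0.61050346, -0.15277041,  0.17      ]))]
```

View pics/s2.png

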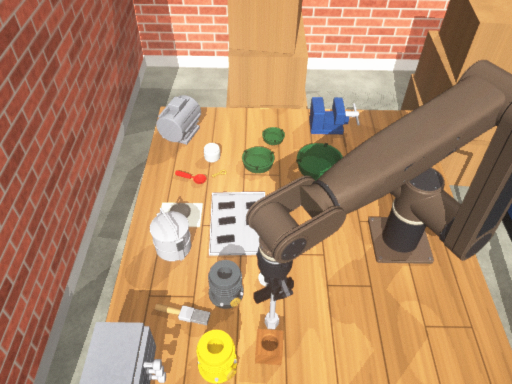

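The side view shows the wrench held upright above the block (shaft at about 272,315), block hole empty at (270,343).

```bash

python3 -m handwheel '[[[0,-0.0045,-0.032,0,0],[0,-0.0045,-0.032,0,0],[0,-0.0045,-0.032,0,0],[0,-0.0045,-0.032,0,0],[0,-0.0045,-0.032,0,0],[0,-0.0045,-0.032,0,0],[0,-0.0045,-0.032,0,0],[0,0,0,0,-7.08],[0,0,0,0,-7.08],[0,0,0,0,-7.08],[0,0,0,0,-7.08],[0,0,0,0,-7.08]]]'>/dev/null
python3 -m handwheel '[[[0,0,0,0,0],[0,0,0,0,0],[0,0,0,0,0]]]'>/dev/null
python3 -c "
from h import *
brief();s=get_state();print(to([.5908,.2212,.317])); c,im=snap('wrist','w4')
p=s['eef_pos']
print('tip expected px',proj(c,p-[0,0,.1465]),'bore',proj(c,[.5908,.2212,.12]),'handle',proj(c,p+[0,0,.019]))
for k in('wrench_tip','bore_mouth','wrench_handle'):
  for d in viewer.pinpoint('wrist',k)[:2]: print(k,d['confidence'],d['xy'][0]*512,d['xy'][1]*384)
"
```

```text
t 8.9 tcp [0.5899 0.2212 0.3147] yaw -117.29 q [  11.3    8.    91.5   -0.    80.7 -141.4] F [ 0.1 -0.1 -3.3] T [0.02 0.03 0.04] op 0.222 ff 79.6 zaxis [-0.003 -0.001 -1.   ]
[-0.0004 -0.0008 -0.0023]
tip expected px (np.float64(253.69934970007745), np.float64(179.2014335108007)) bore (np.float64(252.85342539374096), np.float64(166.44694288923503)) handle (np.float64(254.22890063358167), np.float64(287.4461942332006))
bore_mouth 0.79 250.4192 165.8112
wrench_handle 0.83 254.1056 280.3968
```

View pics/w4.png

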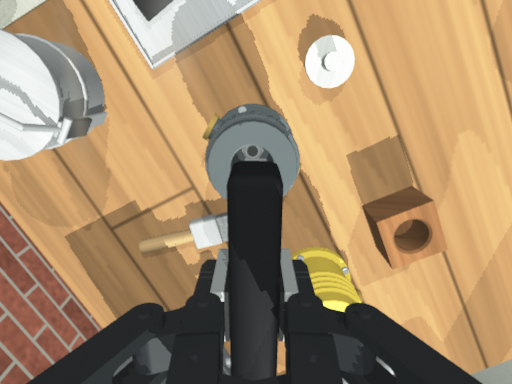

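Bar is centred under the gripper at (254,287), bore mouth visible at (252,160), lined up. Cap at (330,62), block hole at (412,236).

```bash

python3 -m handwheel '[[[0,0,-0.0005,0.015,0],[0,0,0,0.015,0],[0,0,0,0.01,0],[0,0,0,0.01,0],[0,0,0,0.005,0],[0,0,0,0.005,0],[0,0,0,0.005,0],[0,0,0,0.005,0],[0,0,0,0,0]]]'
python3 -m handwheel '[[[0,0,0,0.01,0],[0,0,0,0.01,0],[0,0,0,0.01,0],[0,0,0,0.01,0],[0,0,0,0,0],[0,0,0,0,0]]]'
python3 -c "
from h import *
brief()"
```

```text
time: 9.85
eef_pos: [0.5909, 0.2211, 0.2457]
tcp_rot: [-0.521, 0.853, 0.0, -0.0]
contact_force: [0.8, -0.0, -3.8]
opening: 0.22
finger_force: 79.6
time: 10.35
eef_pos: [0.5907, 0.2212, 0.2053]
tcp_rot: [-0.521, 0.853, 0.001, -0.001]
contact_force: [0.6, 0.9, -4.1]
opening: 0.221
finger_force: 79.4
t 10.35 tcp [0.5907 0.2212 0.2053] yaw -117.15 q [  11.3   12.2   98.2    0.    69.7 -141.5] F [ 0.6  0.9 -4.1] T [ 0.21 -0.31 -0.01] op 0.221 ff 79.4 zaxis [-0.001  0.    -1.   ]
```

```bash

python3 -m handwheel '[[[0,0,0,0.01,0],[0,0,0,0.008,0],[0,0,0,0.003,0],[0,0,0,0.003,0],[0,0,0,0.003,0],[0,0,0,0,0]]]'
python3 -m handwheel '[[[0,0,0,0.003,0],[0,0,0,0.003,0],[0,0,0,0.002,0],[0,0,0,0,0],[0,0,0,0,0]]]'
python3 -c "
from h import *
brief()"
```

```text
time: 10.85
eef_pos: [0.5915, 0.2213, 0.18]
tcp_rot: [-0.521, 0.853, -0.0, 0.001]
contact_force: [1.5, 0.6, -2.5]
opening: 0.219
finger_force: 79.9
time: 11.27
eef_pos: [0.5915, 0.2213, 0.1713]
tcp_rot: [-0.521, 0.853, -0.0, 0.001]
contact_force: [2.8, 1.1, -5.2]
opening: 0.221
finger_force: 79.5
t 11.27 tcp [0.5915 0.2213 0.1713] yaw -117.15 q [  11.3   14.    99.7    0.    66.1 -141.5] F [ 2.8  1.1 -5.2] T [ 0.57 -1.06 -0.02] op 0.221 ff 79.5 zaxis [ 0.002  0.001 -1.   ]
```

```bash

python3 -m handwheel '[[[0,-0.001,-0.001,0,0],[0,0,0,0.0015,0],[0,0,0,0.0015,0],[0,0,0,0,0],[0,0,0,0,0],[0,0,0,0,0]]]'
python3 -c "
from h import *
brief()"
```

```text
time: 11.77
eef_pos: [0.5922, 0.2216, 0.1689]
tcp_rot: [-0.521, 0.853, 0.0, -0.0]
contact_force: [0.8, 1.5, -1.2]
opening: 0.221
finger_force: 80.0
t 11.77 tcp [0.5922 0.2216 0.1689] yaw -117.14 q [  11.3   14.3   99.7    0.    66.  -141.5] F [ 0.8  1.5 -1.2] T [ 0.42 -0.37  0.01] op 0.221 ff 80.0 zaxis [-0.  0. -1.]
```

```bash

python3 -m handwheel '[[[0,0,0.0003,0.0005,3],[0,0,0,0,7.1],[0,0,0,0,7.1],[0,0,0,0,7.1],[0,0,0,0,7.1],[0,0,0,0,7.1],[0,0,0,0,7.1],[0,0,0,0,7.1],[0,0,0,0,7.1],[0,0,0,0,7.1],[0,0,0,0,7.1],[0,0,0,0,7.1]]]'
python3 -c "
from h import *
brief()"
python3 -m handwheel '[[[0,0,0,0,7.1],[0,0,0,0,7.1],[0,0,0,0,7.1],[0,0,0,0,7.1],[0,0,0,0,7.1],[0,0,0,0,7.1],[0,0,0,0,7.1],[0,0,0,0,0],[0,0,0,0,0]]]'
python3 -c "
from h import *
brief()"
```

```text
time: 12.77
eef_pos: [0.5927, 0.2199, 0.1689]
tcp_rot: [0.16, 0.987, -0.002, 0.001]
contact_force: [2.1, -2.0, -0.5]
opening: 0.224
finger_force: 80.0
t 12.77 tcp [0.5927 0.2199 0.1689] yaw 161.53 q [ 11.3  14.3  99.7  -0.3  66.  -60.1] F [ 2.1 -2.  -0.5] T [-0.77 -0.5   0.21] op 0.224 ff 80.0 zaxis [ 0.002 -0.005 -1.   ]
time: 13.52
eef_pos: [0.5916, 0.2197, 0.1689]
tcp_rot: [0.557, 0.83, -0.003, 0.001]
contact_force: [-1.7, -6.1, 4.5]
opening: 0.224
finger_force: 80.7
t 13.52 tcp [0.5916 0.2197 0.1689] yaw 112.27 q [ 11.3  14.3  99.7  -0.3  66.2 -10.9] F [-1.7 -6.1  4.5] T [-1.61  0.56 -0.15] op 0.224 ff 80.7 zaxis [-0.002 -0.005 -1.   ]
```

```bash

python3 -m handwheel '[[[0,0,0,-0.001,7.1],[0,0,0,0,7.1],[0,0,0,0,7.1],[0,0,0,0,7.1],[0,0,0,0,7.1],[0,0,0,0,7.1],[0,0,0,0,7.1],[0,0,0,0,7.1],[0,0,0,0,7.1],[0,0,0,0,7.1],[0,0,0,0,7.1]]]'
python3 -c "
from h import *
brief()"
python3 -m handwheel '[[[0,0,0,0,7.1],[0,0,0,0,7.1],[0,0,0,0,7.1],[0,0,0,0,7.1],[0,0,0,0,7.1],[0,0,0,0,7.1],[0,0,0,0,7.1],[0,0,0,0,7.1],[0,0,0,0,7.1],[0,0,0,0,7.1],[0,0,0,0,7.1]]]'
python3 -c "
from h import *
brief()"
```

```text
time: 14.43
eef_pos: [0.5901, 0.221, 0.1689]
tcp_rot: [0.957, 0.291, -0.003, 0.0]
contact_force: [-2.9, -3.2, 2.7]
opening: 0.225
finger_force: 80.5
t 14.43 tcp [0.5901 0.221  0.1689] yaw 33.89 q [11.3 14.2 99.7 -0.1 66.4 67.5] F [-2.9 -3.2  2.7] T [-0.71  0.97  0.25] op 0.225 ff 80.5 zaxis [-0.006 -0.002 -1.   ]
time: 15.35
eef_pos: [0.5908, 0.2227, 0.169]
tcp_rot: [0.926, -0.377, -0.002, -0.0]
contact_force: [-1.5, 1.3, -0.1]
opening: 0.22
finger_force: 80.2
t 15.35 tcp [0.5908 0.2227 0.169 ] yaw -44.27 q [ 11.4  14.3  99.7   0.2  66.2 145.6] F [-1.5  1.3 -0.1] T [0.36 0.37 0.17] op 0.22 ff 80.2 zaxis [-0.003  0.002 -1.   ]
```

```bash

python3 -m handwheel '[[[0.085,0,0,0,0],[0.085,0,0,0,0],[0.085,0,0,0,0],[0.085,0,0,0,0],[0.085,0,0,0,0],[0.085,0,0,0,0],[0.085,0,0,0,0],[0.085,0,0,-0.01,0],[0.085,0,0,-0.015,0],[0.085,0,0,-0.015,0],[0.085,0,0,-0.015,0]]]'
python3 -m handwheel '[[[0.085,0,0,0,-7.16],[0.085,0,0,0,-7.16],[0.085,0,0,0,-7.16],[0.085,0,0,0,-7.16],[0.085,0,0,0,-7.16],[0.085,0,0,0,-7.16],[0.085,0,0,0,-7.16],[0.085,0,0,0,-7.16],[0.085,0,0,0,-7.16],[0.085,0,0,0,-7.16],[0.085,0,0,0,-7.16],[0.085,0,0,0,-7.16]]]' >/dev/null
python3 -m handwheel '[[[0.085,0,0,0,-7.16],[0.085,0,0,0,-7.16],[0.085,0,0,0,-7.16],[0.085,0,0,0,-7.16],[0.085,0,0,0,-7.16],[0.085,0,0,0,-7.16],[0.085,0,0,0,-7.16],[0.085,0,0,0,-7.16],[0.085,0,0,0,-7.16],[0.085,0,0,0,-7.16],[0.085,0,0,0,-7.16],[0.085,0,0,0,-7.16]]]' >/dev/null
python3 -m handwheel '[[[0.085,0,0,0,-7.16],[0.085,0,0,0,-1],[0.085,0,0,0,0],[0.085,0,0,0,0],[0.085,0,0,0,0]]]' >/dev/null
python3 -c "
from h import *
brief(); c,im=snap('wrist','w5')
p=get_state()['eef_pos']; print('handle predicted',proj(c,[.5910,.2215,.186]))
for d in viewer.pinpoint('wrist','wrench_handle')[:2]: print(d, onz(c,d['xy'][0]*512,d['xy'][1]*384,.186))"
```

```text
time: 16.27
eef_pos: [0.5921, 0.2217, 0.2256]
tcp_rot: [0.927, -0.376, 0.0, -0.0]
contact_force: [-0.2, 0.5, 0.4]
opening: 0.995
finger_force: 0.0
t 18.68 tcp [0.5921 0.2217 0.2245] yaw 135.76 q [ 11.3  11.4  97.1   0.   71.5 -34.4] F [0.  0.  0.6] T [0.02 0.02 0.01] op 0.994 ff 0.0 zaxis [ 0.  0. -1.]
handle predicted (np.float64(251.60071060212903), np.float64(229.99662732960644))
{'xy': [0.4895, 0.6021], 'confidence': 0.7} [0.59115431 0.22055112 0.186     ]
{'xy': [0.1941, 0.8286], 'confidence': 0.37} [0.56704627 0.10822853 0.186     ]
```

View pics/w5.png

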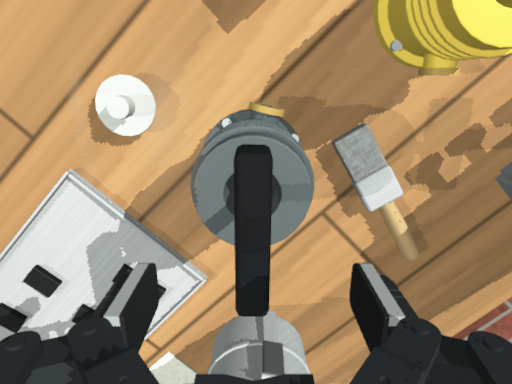

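Bar lies straight along the tool x axis at (253,230), centred between the fingers, wrench upright in the bore. Regrip.

```bash

python3 -m handwheel '[[[0.085,0,0,0.015,0],[0.085,0,0,0.02,0],[0.085,0,0,0.02,0],[0.085,0,0,0,0],[0,0,0,0,0],[0,0,0,0,0],[0,0,0,0,0],[0,0,0,0,0],[0,0,0,0,0],[0,0,0,0,0],[0,0,0,0,0],[0,0,0,0,0]]]' 80
python3 -m handwheel '[[[0,0,0,0,0],[0,0,0,0,7],[0,0,0,0,7],[0,0,0,0,7],[0,0,0,0,7],[0,0,0,0,0]]]' 80
python3 -c "
from h import *
brief()"
python3 -m handwheel '[[[0,0,0,0,7],[0,0,0,0,7],[0,0,0,0,0]]]'
python3 -c "
from h import *
brief()"
```

```text
time: 19.78
eef_pos: [0.5924, 0.2215, 0.1707]
tcp_rot: [0.376, 0.927, -0.0, 0.001]
contact_force: [-1.9, -1.8, 5.5]
opening: 0.22
finger_force: 79.2
time: 20.28
eef_pos: [0.5925, 0.2213, 0.1707]
tcp_rot: [0.59, 0.807, -0.0, 0.001]
contact_force: [-1.7, -1.9, 6.5]
opening: 0.218
finger_force: 79.3
t 20.28 tcp [0.5925 0.2213 0.1707] yaw 107.65 q [11.3 14.2 99.6 -0.1 66.2 -6.3] F [-1.7 -1.9  6.5] T [-0.57  0.46 -0.14] op 0.218 ff 79.3 zaxis [ 0.001 -0.001 -1.   ]
time: 20.53
eef_pos: [0.5925, 0.2212, 0.1706]
tcp_rot: [0.684, 0.729, -0.0, 0.001]
contact_force: [-2.2, -2.3, 6.2]
opening: 0.222
finger_force: 79.3
t 20.53 tcp [0.5925 0.2212 0.1706] yaw 93.65 q [11.3 14.2 99.6 -0.1 66.2  7.7] F [-2.2 -2.3  6.2] T [-0.58  0.47 -0.05] op 0.222 ff 79.3 zaxis [ 0.001 -0.001 -1.   ]
```

```bash

for i in 1; do python3 -m handwheel '[[[0,0,0,-0.0005,5],[0,0,0,0,5],[0,0,0,0,0]]]' >/dev/null; python3 -c "
from h import *
brief()"; python3 -m handwheel '[[[0,0,0,0,5],[0,0,0,0,5],[0,0,0,0,0]]]' >/dev/null; python3 -c "
from h import *
brief()"
python3 -m handwheel '[[[0,0,0,0,4],[0,0,0,0,4],[0,0,0,0,0]]]'>/dev/null ; python3 -c "
from h import *
brief()"; done
```

```text
t 20.78 tcp [0.5924 0.2211 0.1706] yaw 83.8 q [11.3 14.2 99.6 -0.1 66.2 17.6] F [-1.5 -2.7  5.6] T [-0.69  0.31 -0.03] op 0.22 ff 79.2 zaxis [ 0.001 -0.001 -1.   ]
t 21.03 tcp [0.5923 0.221  0.1706] yaw 74.01 q [11.3 14.2 99.6 -0.2 66.2 27.4] F [-2.3 -2.   5.3] T [-0.77  0.3   0.4 ] op 0.224 ff 79.2 zaxis [ 0.001 -0.002 -1.   ]
t 21.28 tcp [0.5923 0.2211 0.1706] yaw 65.89 q [11.3 14.2 99.6 -0.1 66.2 35.5] F [-2.5 -2.6  4.8] T [-0.83  0.28 -0.21] op 0.218 ff 79.3 zaxis [ 0.001 -0.002 -1.   ]
```

```bash

python3 -m handwheel '[[[0,0,0,0,4],[0,0,0,0,0]]]' >/dev/null; python3 -c "
from h import *
brief()"; python3 -m handwheel '[[[0,0,0,0,4],[0,0,0,0,0]]]' >/dev/null; python3 -c "
from h import *
brief()"
python3 -m handwheel '[[[0,0,0,0,4],[0,0,0,0,0]]]'>/dev/null ; python3 -c "
from h import *
brief()"; python3 -m handwheel '[[[0,0,0,0,4],[0,0,0,0,0]]]'>/dev/null ; python3 -c "
from h import *
brief()"
```

```text
t 21.45 tcp [0.5923 0.2211 0.1706] yaw 61.89 q [11.3 14.2 99.6 -0.1 66.2 39.5] F [-1.5 -2.8  5.4] T [-0.85  0.4  -0.08] op 0.222 ff 79.2 zaxis [ 0.001 -0.002 -1.   ]
t 21.62 tcp [0.5923 0.221  0.1706] yaw 57.97 q [11.3 14.2 99.6 -0.1 66.2 43.4] F [-1.7 -2.3  5.8] T [-0.85  0.38  0.2 ] op 0.218 ff 79.2 zaxis [ 0.001 -0.002 -1.   ]
t 21.78 tcp [0.5923 0.221  0.1706] yaw 53.86 q [11.3 14.2 99.6 -0.1 66.2 47.5] F [-1.4 -2.7  5.5] T [-0.86  0.39 -0.19] op 0.221 ff 79.3 zaxis [ 0.    -0.002 -1.   ]
t 21.95 tcp [0.5923 0.2209 0.1706] yaw 49.89 q [11.3 14.2 99.6 -0.1 66.2 51.5] F [-0.9 -3.   4.7] T [-0.85  0.3  -0.11] op 0.22 ff 79.2 zaxis [ 0.001 -0.002 -1.   ]
```

```bash

for k in 1; do python3 -m handwheel '[[[0,0,0,0,6],[0,0,0,0,0]]]' >/dev/null; python3 -c "
from h import *
brief()"; python3 -m handwheel '[[[0,0,0,0,6],[0,0,0,0,0]]]' >/dev/null; python3 -c "
from h import *
brief()"
python3 -m handwheel '[[[0,0,0,0,6],[0,0,0,0,0]]]'>/dev/null ; python3 -c "
from h import *
brief(); snap('wrist','w6')"; done
```

```text
t 22.12 tcp [0.5926 0.221  0.1706] yaw 43.87 q [11.3 14.2 99.6 -0.1 66.1 57.5] F [-2.1 -2.8  6.3] T [-0.95  0.2  -0.07] op 0.226 ff 79.2 zaxis [ 0.001 -0.002 -1.   ]
t 22.28 tcp [0.5926 0.221  0.1706] yaw 37.93 q [11.3 14.2 99.6 -0.1 66.1 63.4] F [-0.9 -3.5  4.4] T [-0.98  0.23 -0.01] op 0.221 ff 79.2 zaxis [ 0.002 -0.002 -1.   ]
t 22.45 tcp [0.5923 0.2209 0.1706] yaw 31.93 q [11.3 14.2 99.6 -0.1 66.2 69.4] F [-1.9 -4.   6.1] T [-1.    0.4  -0.01] op 0.224 ff 79.3 zaxis [ 0.    -0.002 -1.   ]
```

View pics/w6.png

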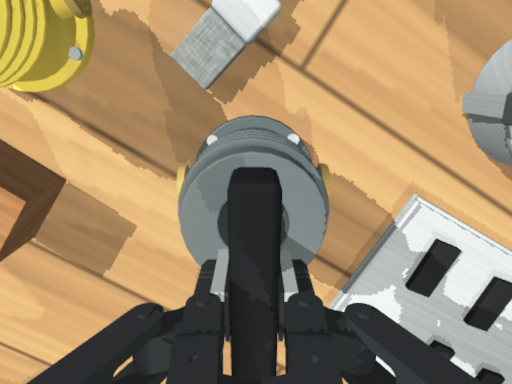

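The bar sits still aligned in the grip, wrench in the bore. From the pump's stubs the nut started near 0.55 rad, so the turn should be enough; I lift out and check the nut's angle.

```bash

python3 -m handwheel '[[[0,0,0,-0.015,0],[0,0,0,-0.03,0],[0,0,0,-0.03,0],[0,0,0,-0.03,0],[0,0,0,-0.03,0],[0,0,0,-0.015,0],[0,-0.028,0,0,0],[0,-0.028,0,0,0],[0,-0.028,0,0,0],[0,0,0,0,0],[0,0,0,0,0],[0,0,0,0,0]]]' 
python3 -c "
from h import *
brief(); st=get_state(); c,im=snap('wrist','w7'); np.save('st7.npy',st,allow_pickle=True)
u,v=map(int,proj(c,[.5908,.2212,.036])); a,b=max(0,u-60),max(0,v-45);cv2.imwrite('pics/w7c.png',cv2.resize(im[b:b+90,a:a+120],(800,600),interpolation=2)); print(a,b)
for d in viewer.pinpoint('wrist','nut_top')[:1]: print(d,onz(c,d['xy'][0]*512,d['xy'][1]*384,.036))"
```

```text
time: 23.5
eef_pos: [0.5205, 0.1777, 0.3182]
tcp_rot: [0.961, 0.275, -0.001, -0.001]
contact_force: [0.5, -0.5, -3.8]
opening: 0.216
finger_force: 79.0
t 23.5 tcp [0.5205 0.1777 0.3182] yaw 31.97 q [ 8.200e+00 -2.600e+00  1.022e+02  1.000e-01  8.050e+01  6.630e+01] F [ 0.5 -0.5 -3.8] T [-0.03  0.    0.03] op 0.216 ff 79.0 zaxis [-0.001  0.001 -1.   ]
194 35
{'xy': [0.4959, 0.2109], 'confidence': 0.63} [0.59002599 0.22151425 0.036     ]
```

View pics/w7c.png

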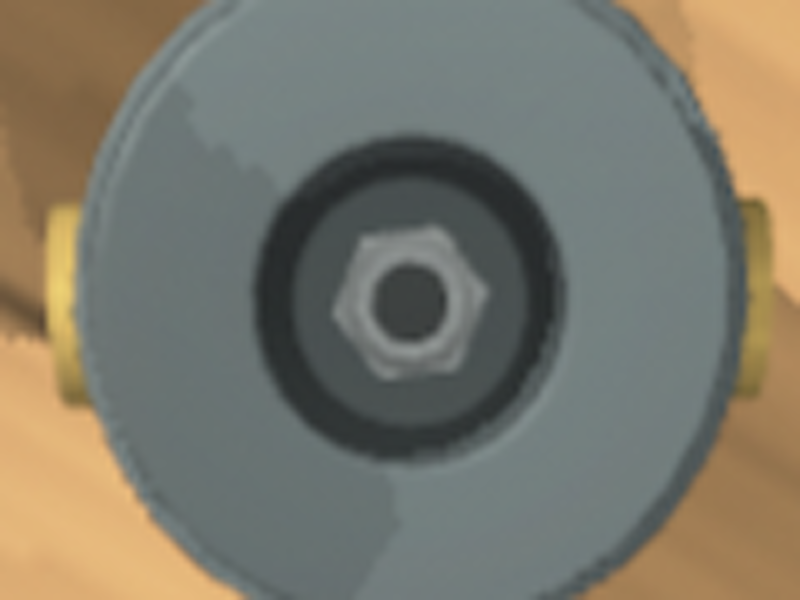

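Nut flats now about 39° (mod 60) versus 3° at the start, while the wrench has gone 391°: one hex step was slipped, so either it's at the stop or short. Reseat aligned to the nut and test with the torque.

```bash

python3 -m handwheel '[[[0,0.0277,0.0003,0,0],[0,0.0277,0.0003,0,0],[0,0.0277,0.0003,0,0],[0,0,0,0,-7],[0,0,0,0,0],[0,0,0,0.02,0],[0,0,0,0.02,0],[0,0,0,0.02,0],[0,0,0,0.02,0],[0,0,0,0.02,0],[0,0,0,0,0],[0,0,0,0,0]]]' 
python3 -c "
from h import *
brief()"
python3 -m handwheel '[[[0,0,0,0.02,0],[0,0,0,0.01,0],[0,0,0,0.004,0],[0,0,0,0.004,0],[0,0,0,0.004,0],[0,0,0,0.003,0],[0,0,0,0,0],[0,0,0,0,0]]]' 
python3 -c "
from h import *
brief()"
```

```text
time: 24.6
eef_pos: [0.591, 0.2203, 0.2183]
tcp_rot: [0.943, 0.332, -0.002, -0.0]
contact_force: [-1.3, -0.6, -3.5]
opening: 0.224
finger_force: 79.0
t 24.6 tcp [0.591  0.2203 0.2183] yaw 38.78 q [11.2 11.6 97.5  0.  71.1 62.5] F [-1.3 -0.6 -3.5] T [-0.01  0.05  0.01] op 0.224 ff 79.0 zaxis [-0.003 -0.001 -1.   ]
time: 25.27
eef_pos: [0.592, 0.2204, 0.1749]
tcp_rot: [0.943, 0.333, 0.0, 0.0]
contact_force: [-0.2, -0.4, -4.3]
opening: 0.221
finger_force: 79.1
t 25.27 tcp [0.592  0.2204 0.1749] yaw 38.86 q [11.2 13.9 99.5 -0.  66.6 62.4] F [-0.2 -0.4 -4.3] T [-0.14  0.1  -0.03] op 0.221 ff 79.1 zaxis [ 0.001  0.    -1.   ]
```

```bash

python3 -m handwheel '[[[0,0,0,0.003,0],[0,0,0,0,0],[0,0,0,0,4],[0,0,0,0,4]]]' >/dev/null
python3 -c "
from h import *
brief()"
python3 -m handwheel '[[[0,0,0,0,3]]]' >/dev/null; python3 -c "
from h import *
brief()"
python3 -m handwheel '[[[0,0,0,0,3]]]' >/dev/null; python3 -c "
from h import *
brief()"
python3 -m handwheel '[[[0,0,0,0,3]]]' >/dev/null; python3 -c "
from h import *
brief()"
python3 -m handwheel '[[[0,0,0,0,3]]]' >/dev/null; python3 -c "
from h import *
brief()"
python3 -m handwheel '[[[0,0,0,0,3]]]' >/dev/null; python3 -c "
from h import *
brief()"
```

```text
t 25.6 tcp [0.5918 0.22   0.1717] yaw 30.7 q [11.2 14.  99.7 -0.1 66.3 70.6] F [ 0.3 -1.  -3.9] T [-0.51  0.09  0.06] op 0.223 ff 79.1 zaxis [ 0.    -0.001 -1.   ]
t 25.68 tcp [0.5917 0.22   0.1717] yaw 27.72 q [11.2 14.  99.7 -0.1 66.3 73.5] F [-0.  -1.1 -3.5] T [-0.38  0.14  0.12] op 0.218 ff 79.1 zaxis [-0.    -0.001 -1.   ]
t 25.77 tcp [0.5916 0.22   0.1717] yaw 24.76 q [11.2 14.  99.7 -0.1 66.3 76.5] F [-0.6 -1.9 -3.6] T [-0.36  0.18  0.12] op 0.218 ff 79.0 zaxis [-0.001 -0.001 -1.   ]
t 25.85 tcp [0.5916 0.22   0.1717] yaw 21.77 q [11.2 14.  99.7 -0.1 66.3 79.5] F [-0.8 -1.6 -3.9] T [-0.38  0.27  0.16] op 0.22 ff 79.0 zaxis [-0.001 -0.002 -1.   ]
t 25.93 tcp [0.5916 0.2199 0.1717] yaw 18.78 q [11.2 14.  99.7 -0.1 66.3 82.5] F [-1.1 -2.3 -3.3] T [-0.44  0.29  0.23] op 0.222 ff 79.1 zaxis [-0.001 -0.002 -1.   ]
t 26.02 tcp [0.5915 0.2199 0.1717] yaw 15.85 q [11.2 14.  99.7 -0.1 66.4 85.4] F [-0.7 -1.4 -3.2] T [-0.39  0.23  0.59] op 0.222 ff 79.1 zaxis [-0.001 -0.002 -1.   ]
```

Drag 0.12–0.16 N m then a clear rise to 0.59: the stop. One more nudge and hold.

```bash

python3 -m handwheel '[[[0,0,0,0,2]]]' >/dev/null; python3 -c "
from h import *
brief()"
python3 -m handwheel '[[[0,0,0,0,2]]]' >/dev/null; python3 -c "
from h import *
brief()"
python3 -m handwheel '[[[0,0,0,0,0],[0,0,0,0,0],[0,0,0,0,0],[0,0,0,0,0]]]' >/dev/null; python3 -c "
from h import *
brief()"
python3 -m handwheel '[[[0,0,0,0,-6],[0,0,0,-0.01,0],[0,0,0,-0.03,0],[0,0,0,-0.03,0],[0,0,0,-0.03,0],[0,0,0,-0.03,0],[0,0,0,-0.015,0],[0,0,0,0,0],[0,0,0,0,0]]]' >/dev/null; python3 -c "
from h import *
brief(); print(to([.458,.4075,.317]))"
```

```text
t 26.1 tcp [0.5915 0.2199 0.1717] yaw 13.93 q [11.2 14.  99.7 -0.1 66.4 87.4] F [-1.5 -0.5 -3.3] T [-0.39  0.27  0.72] op 0.218 ff 79.2 zaxis [-0.001 -0.002 -1.   ]
t 26.18 tcp [0.5914 0.2199 0.1717] yaw 12.01 q [11.2 14.  99.7 -0.1 66.4 89.3] F [-0.7 -1.2 -4.1] T [-0.35  0.34  0.92] op 0.221 ff 79.3 zaxis [-0.001 -0.002 -1.   ]
t 26.52 tcp [0.5915 0.2201 0.1717] yaw 11.95 q [11.2 14.  99.7 -0.1 66.3 89.3] F [-1.4 -1.7 -3. ] T [-0.74  0.39  0.59] op 0.223 ff 79.2 zaxis [-0.001 -0.001 -1.   ]
t 27.27 tcp [0.5924 0.221  0.3185] yaw 17.75 q [11.2  7.9 91.2  0.1 80.6 83.5] F [ 0.3  0.2 -4.2] T [0.01 0.04 0.02] op 0.218 ff 83.7 zaxis [ 0.004  0.002 -1.   ]
[-0.0712 -0.2185  0.0014]
```

```bash

python3 -m handwheel '[[[0,-0.0119,-0.0364,0,0],[0,-0.0119,-0.0364,0,0],[0,-0.0119,-0.0364,0,0],[0,-0.0119,-0.0364,0,0],[0,-0.0119,-0.0364,0,0],[0,-0.0119,-0.0364,0,0],[0,0,0,0,0],[0,0,0,0,0]]]' >/dev/null
python3 - <<'E'
from h import *
brief()
a=np.radians(-117.29); m=np.array([[np.cos(a),np.sin(a),0],[np.sin(a),-np.cos(a),0],[0,0,-1]])
c4=cam('wrist',dict(tcp_rot=R.from_matrix(m).as_quat(),eef_pos=np.array([.5899,.2212,.3147])))
im=cv2.imread('pics/w4.png'); g=cv2.cvtColor(im,6)
H=cv2.HoughCircles(cv2.medianBlur(g,3)[190:290,350:470],cv2.HOUGH_GRADIENT,1,5,param1=80,param2=12,minRadius=12,maxRadius=26)
for h in H[0][:4]: print(h,onz(c4,h[0]+350,h[1]+190,.062))
for n in('scene','side'):
    viewer.read_camera(n);c=cam(n)
    for d in viewer.outline_of(n,'block')[:1]:
        print(n,d['confidence'],np.array(d['extent'])*[512,384,512,384])
    for d in viewer.pinpoint(n,'block')[:1]: print(onz(c,d['xy'][0]*512,d['xy'][1]*384,0))
    for d in viewer.pinpoint(n,'wrench_tip')[:1]: print('tip',d['confidence'],onz(c,d['xy'][0]*512,d['xy'][1]*384,.17))
# predicted hole circle extents in scene
c=cam('side'); cv2.imwrite('pics/s3.png',cv2.resize(viewer.read_camera('side')[250:384,170:350],(720,536),interpolation=2))
print('side hole px for (.458,.4075)',proj(c,[.458,.4075,.062]))
E
```

```text
t 27.93 tcp [0.4545 0.4078 0.3138] yaw 18.03 q [ 32.4   5.5  94.3   0.   80.4 104.3] F [ 0.7  0.2 -3.5] T [-0.08 -0.01 -0.01] op 0.218 ff 83.5 zaxis [-0.004 -0.002 -1.   ]
[59.5 41.5 22. ] [0.45952535 0.40007984 0.062     ]
[61.5 46.5 18.2] [0.45954858 0.40796291 0.062     ]
[64.5 52.5 23.2] [0.45889028 0.41788722 0.062     ]
[66.5 42.5 15.5] [0.45205742 0.40551224 0.062     ]
scene 0.75 [368.5888 292.608   51.4048  50.112 ]
[0.46617273 0.4094826  0.        ]
tip 0.92 [0.46170296 0.4040482  0.17      ]
side 0.74 [255.5904 326.592   25.6     40.896 ]
[0.44980706 0.39708009 0.        ]
tip 0.84 [0.46207794 0.40695743 0.17      ]
side hole px for (.458,.4075) (np.float64(269.6217976437303), np.float64(341.1791875043956))
```

```bash

python3 -m handwheel '[[[0,0,0,0.02,0],[0,0,0,0.03,0],[0,0,0,0.03,0],[0,0,0,0.005,0],[0,0,0,0,0],[0,0,0,0,0]]]' >/dev/null
python3 -c "
from h import *
brief(); print(to([.459,.408,.2]))"
```

```text
t 28.88 tcp [0.4574 0.4066 0.2329] yaw 17.84 q [ 32.1   8.5  99.5   0.   71.9 104.3] F [ 0.2  0.5 -3.1] T [-0.02  0.04  0.02] op 0.22 ff 83.3 zaxis [ 0.001  0.001 -1.   ]
[ 0.0019 -0.0009  0.0329]
```

```bash

python3 -m handwheel '[[[0,0.0019,-0.0009,0.01,0],[0,0,0,0.01,0],[0,0,0,0.005,0],[0,0,0,0.01,0],[0,0,0,0.01,0],[0,0,0,0,0],[0,0,0,0,0]]]' 
python3 -m handwheel '[[[0,0,0,0.01,0],[0,0,0,0.01,0],[0,0,0,0.003,0],[0,0,0,0,0],[0,0,0,0,0]]]' 
python3 -c "
from h import *
brief()"
```

```text
time: 29.47
eef_pos: [0.4579, 0.4076, 0.1856]
tcp_rot: [0.988, 0.155, -0.001, 0.0]
contact_force: [-1.1, 0.1, -3.6]
opening: 0.224
finger_force: 83.5
time: 29.88
eef_pos: [0.4582, 0.4077, 0.1629]
tcp_rot: [0.988, 0.155, -0.0, 0.0]
contact_force: [-0.6, 1.6, -3.4]
opening: 0.22
finger_force: 83.9
t 29.88 tcp [0.4582 0.4077 0.1629] yaw 17.86 q [ 32.2  12.4 102.6  -0.   65.  104.3] F [-0.6  1.6 -3.4] T [-0.01 -0.04  0.03] op 0.22 ff 83.9 zaxis [-0.001 -0.001 -1.   ]
```

```bash

python3 -m handwheel '[[[0,0,0,0.0015,0],[0,0,0,0,0],[0.085,0,0,0,0],[0.085,0,0,0,0],[0.085,0,0,0,0],[0.085,0,0,0,0],[0.085,0,0,0,0],[0.085,0,0,0,0],[0.085,0,0,-0.02,0],[0.085,0,0,-0.04,0],[0.085,0,0,-0.04,0],[0.085,0,0,-0.03,0]]]' 
python3 -m handwheel '[[[0.085,0,0,0,-7],[0.085,0,0,0,-7],[0.085,0,0,0,-7],[0.085,0,0,0,-7],[0.085,0,0,0,-7],[0.085,0,0,0,-7],[0.085,0,0,0,-7],[0.085,0,0,0,-7],[0.085,0,0,0,-7],[0.085,0,0,0,-7],[0.085,0,0,0,-7],[0.085,0,0,0,-7]]]' >/dev/null
python3 -m handwheel '[[[0.085,0,0,0,-7],[0.085,-0.0395,-0.0097,0,0],[0.085,-0.0395,-0.0097,0,0],[0.085,-0.0395,-0.0097,0,0],[0.085,-0.0395,-0.0097,0,0],[0.085,-0.0395,-0.0097,0,0],[0.085,-0.0395,-0.0097,0,0],[0.085,-0.0395,-0.0097,0,0],[0.085,-0.0395,-0.0097,0,0],[0.085,0,0,0,0],[0.085,0,0,0,0],[0.085,0,0,0,0]]]' >/dev/null
python3 -c "
from h import *
brief(); st=get_state(); np.save('st8.npy',st); c,im=snap('wrist','w8')
for d in viewer.outline_of('wrist','cap')[:2]:
  m=d['mask'].astype(np.uint8); e=cv2.fitEllipse(max(cv2.findContours(m,0,2)[0],key=len)); print(d['confidence'],e,onz(c,*e[0],.018))
for d in viewer.pinpoint('wrist','cap')[:2]: print(d,onz(c,d['xy'][0]*512,d['xy'][1]*384,0))
for n in('wrench_handle','wrench_tip'):
  viewer.read_camera('side')
  for d in viewer.pinpoint('side',n)[:1]: print(n,d['confidence'],onz(cam('side'),d['xy'][0]*512,d['xy'][1]*384,.176 if 'h' in n[7:] else .012))
"
```

```text
time: 30.88
eef_pos: [0.4588, 0.4082, 0.2958]
tcp_rot: [0.988, 0.155, 0.001, -0.001]
contact_force: [0.4, 0.5, 0.5]
opening: 0.994
finger_force: 0.0
t 32.88 tcp [0.4871 0.0838 0.2924] yaw 108.82 q [ -2.   -9.5 111.1   0.   78.4 -20.9] F [-0.8  0.5 -0.3] T [-0.    0.01  0.03] op 0.995 ff 0.0 zaxis [ 0.     0.001 -1.   ]
0.56 ((256.06439208984375, 72.8907470703125), (49.4696044921875, 53.72987747192383), 5.1237382888793945) [0.46092261 0.17094471 0.018     ]
{'xy': [0.4977, 0.1932], 'confidence': 0.68} [0.46001838 0.16940229 0.        ]
wrench_handle 0.94 [0.46472666 0.41694781 0.176     ]
wrench_tip 0.61 [0.4635218 0.4020349 0.012    ]
```

View pics/w8.png

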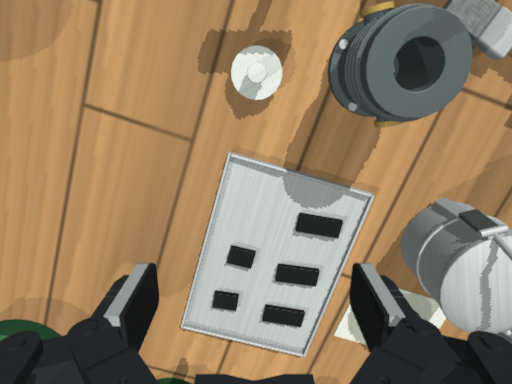

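Cap at (257,72) undisturbed; in the tray three full-length vanes (319,225),(297,275),(283,315) and two short ones (240,257),(225,300).

```bash

python3 -m handwheel '[[[0.085,0.0151,0.0005,0.0321,0],[0.085,0.0151,0.0005,0.0321,0],[0.085,0.0151,0.0005,0.0321,0],[0.085,0.0151,0.0005,0.0321,0],[0.085,0.0151,0.0005,0.0321,0],[0.085,0.0151,0.0005,0.0321,0],[0.085,0,0,0,0],[0.085,0,0,0,0]]]' >/dev/null
python3 -c "
from h import *
brief(); print(to([.4608,.1705,.021]))
cc=np.load('st8.npy',allow_pickle=True).item(); c=cam('wrist',cc); im=cv2.imread('pics/w8.png')
cv2.imwrite('pics/t8.png',cv2.resize(im[145:365,175:385],(573,600),interpolation=2))
g=cv2.cvtColor(im,6); m=(g<60).astype(np.uint8); m[:,:180]=0;m[:,360:]=0;m[:150]=0;m[340:]=0
n,l,s,ce=cv2.connectedComponentsWithStats(m)
for i in range(1,n):
  if s[i,4]>100:
    ys,xs=np.nonzero(l==i); Q=np.array([onz(c,x,y,.012)[:2] for x,y in zip(xs,ys)],np.float32); r=cv2.minAreaRect(Q); e=cv2.PCACompute2(Q,None)[1][0]
    print(s[i],np.round(r[0],4),np.round(r[1],4),'dir',np.degrees(np.arctan2(e[1],e[0])).round(1),'fill',s[i,4]/cv2.contourArea(cv2.boxPoints(cv2.minAreaRect(np.c_[xs,ys].astype(np.float32)))))
"
```

```text
t 33.9 tcp [0.4589 0.1709 0.0981] yaw 109.0 q [  8.5   2.1 121.7  -0.   56.5 -10.4] F [-0.2 -0.7  0.6] T [-0.04 -0.01 -0.01] op 0.995 ff 0.0 zaxis [-0.005 -0.001 -1.   ]
[-0.001  0.002  0.077]
[296 213  46  25 795] [0.6039 0.0149] [0.0597 0.0265] dir 8.1 fill 0.9851296644792342
[227 246  28  22 434] [ 0.519  -0.0645] [0.0347 0.0274] dir 1.6 fill 1.0046304812654407
[276 264  43  22 707] [ 0.6037 -0.0663] [0.0592 0.028 ] dir 9.9 fill 0.9873037661769785
[350 264  10  62 462] [ 0.6963 -0.0724] [0.0132 0.1059] dir 115.2 fill 0.8415300546448088
[213 291  25  19 386] [ 0.5196 -0.1404] [0.0339 0.0287] dir 7.9 fill 1.0058369062596046
[263 305  41  22 637] [ 0.6095 -0.1382] [0.0591 0.0289] dir 7.4 fill 0.9878447900479507
```

View pics/t8.png

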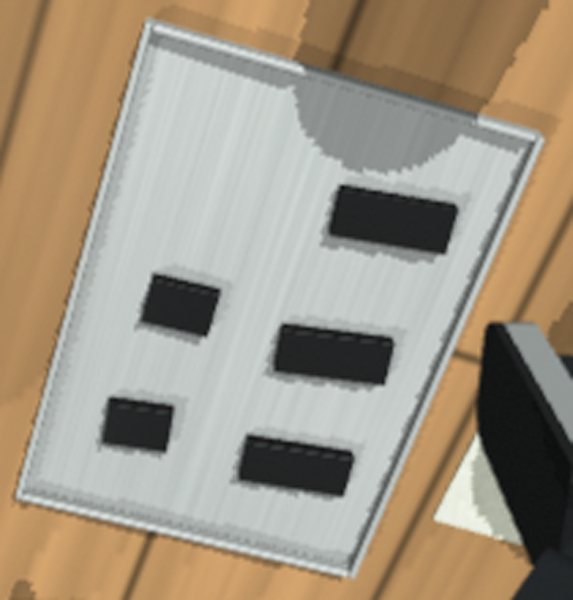

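All three long vanes are full rectangles; only the two short ones are bad. Grasp the cap's knob.

```bash

python3 -m handwheel '[[[0.085,0,0,0.03,0],[0.085,0,0,0.03,0],[0.085,0,0,0.0165,0],[0.085,0,0,0,0],[0,0,0,0,0],[0,0,0,0,0],[0,0,0,0,0],[0,0,0,0,0],[0,0,0,0,0],[0,0,0,0,0],[0,0,0,0,0],[0,0,0,0,0]]]' 60
python3 -m handwheel '[[[0,0,0,0,0],[0,0,0,0,0],[0,0,0,-0.01,0],[0,0,0,-0.03,0],[0,0,0,-0.03,0],[0,0,0,-0.03,0],[0,0,0,-0.03,0],[0,0,0,-0.02,0],[0,0,0,0,0],[0,0,0,0,0]]]' 60
python3 -c "
from h import *
brief(); print(to([.5913,.2208,.17]))"
```

```text
time: 34.9
eef_pos: [0.4615, 0.1705, 0.0245]
tcp_rot: [0.582, 0.814, 0.0, 0.001]
contact_force: [-1.3, -1.1, 6.3]
opening: 0.225
finger_force: 58.4
time: 35.73
eef_pos: [0.4612, 0.1706, 0.1745]
tcp_rot: [0.582, 0.813, 0.001, 0.001]
contact_force: [-0.2, -0.8, -1.2]
opening: 0.224
finger_force: 59.0
t 35.73 tcp [0.4612 0.1706 0.1745] yaw 108.87 q [  8.5  -4.  118.7   0.   65.1 -10.4] F [-0.2 -0.8 -1.2] T [0.01 0.   0.02] op 0.224 ff 59.0 zaxis [ 0.003  0.    -1.   ]
[0.0054 0.1394 0.0049]
```

```bash

python3 -m handwheel '[[[0,0.0013,0.0348,0,0],[0,0.0013,0.0348,0,0],[0,0.0013,0.0348,0,0],[0,0.0013,0.0348,0,0],[0,0,0,0,0],[0,0,0,0.01,0],[0,0,0,0.01,0],[0,0,0,0.01,0],[0,0,0,0,0],[0,0,0,0,0]]]' 60
python3 -c "
from h import *
brief(); print(to([.5913,.2208,.132]))"
```

```text
time: 36.57
eef_pos: [0.5889, 0.2199, 0.1416]
tcp_rot: [0.582, 0.813, -0.001, -0.001]
contact_force: [-0.4, 0.5, -1.2]
opening: 0.226
finger_force: 59.2
t 36.57 tcp [0.5889 0.2199 0.1416] yaw 108.86 q [ 11.2  15.6 101.1  -0.   63.4  -7.6] F [-0.4  0.5 -1.2] T [ 0.03 -0.03  0.  ] op 0.226 ff 59.2 zaxis [-0.003 -0.001 -1.   ]
[0.0001 0.0026 0.0096]
```

```bash

python3 -m handwheel '[[[0,0,0.001,0.002,0],[0,0,0,0.002,0],[0,0,0,0.002,0],[0,0,0,0.002,0],[0,0,0,0,0],[0,0,0,0,0]]]' 
python3 -c "
from h import *
brief(); print(to([.5913,.2208,.132]))"
python3 -m handwheel '[[[0,0,0,0.001,0],[0,0,0,0.001,0],[0,0,0,0,0]]]' 
python3 -c "
from h import *
brief()"
```

```text
time: 37.07
eef_pos: [0.5915, 0.2207, 0.135]
tcp_rot: [0.582, 0.813, -0.0, -0.0]
contact_force: [0.1, -0.3, -1.4]
opening: 0.221
finger_force: 59.2
t 37.07 tcp [0.5915 0.2207 0.135 ] yaw 108.87 q [ 11.3  16.3 101.1   0.   62.7  -7.6] F [ 0.1 -0.3 -1.4] T [0.02 0.05 0.  ] op 0.221 ff 59.2 zaxis [-0. -0. -1.]
[ 0.0001 -0.0001  0.003 ]
time: 37.32
eef_pos: [0.5916, 0.2207, 0.133]
tcp_rot: [0.582, 0.813, -0.0, 0.0]
contact_force: [0.2, 0.8, -0.5]
opening: 0.227
finger_force: 59.2
t 37.32 tcp [0.5916 0.2207 0.133 ] yaw 108.87 q [ 11.3  16.4 101.1  -0.   62.5  -7.6] F [ 0.2  0.8 -0.5] T [ 0.06 -0.03  0.01] op 0.227 ff 59.2 zaxis [ 0. -0. -1.]
```

```bash

python3 -m handwheel '[[[0,0,0,0.001,0],[0.085,0,0,0,0],[0.085,0,0,0,0],[0.085,0,0,0,0],[0.085,0,0,0,0],[0.085,0,0,0,0],[0.085,0,0,-0.02,0],[0.085,0,0,-0.04,0],[0.085,0,0,-0.04,0],[0.085,0,0,-0.04,0],[0.085,0,0,-0.02,0]]]' 
python3 -m handwheel '[[[0.085,-0.0192,-0.0286,0,0],[0.085,-0.0192,-0.0286,0,0],[0.085,-0.0192,-0.0286,0,0],[0.085,-0.0192,-0.0286,0,0],[0.085,-0.0192,-0.0286,0,0],[0.085,0,0,0,0],[0.085,0,0,0,0],[0.085,0,0,0,0]]]' >/dev/null
cat > v.py <<'E'
from h import *
import sys
brief(); st=get_state(); c,im=snap('wrist',sys.argv[1])
g=cv2.cvtColor(im,6); m=(g<60).astype(np.uint8)
n,l,s,ce=cv2.connectedComponentsWithStats(m)
for i in range(1,n):
  if 200<s[i,4]<1500 and s[i,0]>2:
    ys,xs=np.nonzero(l==i); Q=np.array([onz(c,x,y,.012)[:2] for x,y in zip(xs,ys)],np.float32); r=cv2.minAreaRect(Q); e=cv2.PCACompute2(Q,None)[1][0]
    print(s[i],np.round(r[0],4),np.round(r[1],4),'dir',np.degrees(np.arctan2(e[1],e[0])).round(1),'rectang',r[2])
for k,z in(('cap',.108),('ashtray',0)):
  for d in viewer.pinpoint('wrist',k)[:2]: print(k,d['confidence'],onz(c,d['xy'][0]*512,d['xy'][1]*384,z))
E
python3 v.py w9
```

```text
time: 38.23
eef_pos: [0.5933, 0.2211, 0.2989]
tcp_rot: [0.582, 0.813, 0.003, 0.003]
contact_force: [1.2, -0.4, 1.2]
opening: 0.994
finger_force: 0.0
t 38.9 tcp [0.4877 0.0837 0.2926] yaw 108.84 q [ -2.   -9.4 111.    0.   78.3 -20.9] F [ 0.4  1.  -0.6] T [ 0.01 -0.04 -0.03] op 0.994 ff 0.0 zaxis [ 0.001  0.    -1.   ]
[359  23  32  92 463] [0.5913 0.2144] [0.0325 0.1017] dir 119.6 rectang 30.601030349731445
[337  35  18  68 348] [0.5597 0.2072] [0.0199 0.0736] dir 114.0 rectang 24.263547897338867
[295 213  47  24 798] [0.6039 0.0148] [0.0596 0.0266] dir 8.5 rectang 8.589371681213379
[214 227  28  23 446] [ 0.4942 -0.0433] [0.0339 0.0271] dir 3.6 rectang 4.033027172088623
[275 264  43  21 704] [ 0.6036 -0.0664] [0.0593 0.0279] dir 10.3 rectang 10.415812492370605
[212 291  26  19 382] [ 0.5197 -0.1405] [0.0339 0.0285] dir 8.8 rectang 9.160941123962402
[262 304  41  22 634] [ 0.6093 -0.1382] [0.059  0.0289] dir 7.7 rectang 7.894894123077393
[195 374 119  10 881] [ 0.609  -0.2684] [0.1913 0.0188] dir 18.6 rectang 18.63604164123535
cap 0.82 [0.59018531 0.22020731 0.108     ]
```

View pics/w9.png

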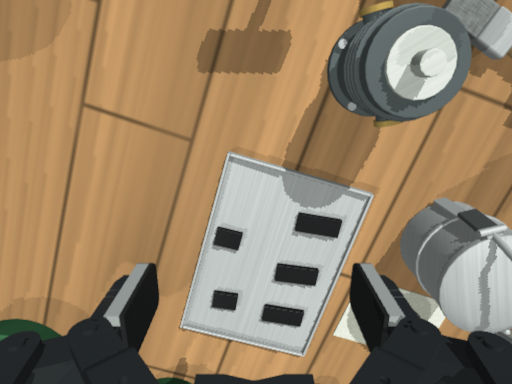

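Cap is on the bore; the upper short vane has been knocked to (228,238). Now pick it across its width.

```bash

python3 -m handwheel '[[[0.085,0,0,0,-7.1],[0.085,0,0,0,-7.1],[0.085,0,0,0,-7.1],[0.085,0,0,0,-7.1],[0.085,0,0,0,-7.1],[0.085,0,0,0,-7.1],[0.085,0,0,0,-7.1],[0.085,0,0,0,-7.1],[0.085,0,0,0,-7.1],[0.085,0,0,0,-7.1],[0.085,0,0,0,-4.2]]]' >/dev/null
python3 -m handwheel '[[[0.06,0.0007,-0.0317,0,0],[0.06,0.0007,-0.0317,0,0],[0.06,0.0007,-0.0317,0,0],[0.06,0.0007,-0.0317,0,0],[0.06,0,0,0.0388,0],[0.06,0,0,0.0388,0],[0.06,0,0,0.0388,0],[0.06,0,0,0.0388,0],[0.06,0,0,0.0388,0],[0.06,0,0,0,0],[0.06,0,0,0,0]]]' >/dev/null
python3 v.py w10; python3 -c "
from h import *
print(to([.494,-.043,.006]))"
```

```text
t 40.88 tcp [ 0.4923 -0.0421  0.0961] yaw -175.88 q [ -16.7    2.9  121.1    0.    56.3 -110.8] F [ 0.6 -0.6  1.2] T [-0.03  0.   -0.02] op 0.704 ff 0.0 zaxis [-0.006  0.002 -1.   ]
[194 375 121   9 890] [ 0.6523 -0.0301] [0.0089 0.1039] dir 93.9 rectang 3.9224910736083984
[0.0026 0.0008 0.0954]
```

```bash

python3 -m handwheel '[[[0.06,0,0,0.03,0],[0.06,0,0,0.03,0],[0.06,0,0,0.02,0],[0.06,0,0,0.005,0],[0.06,0,0,0.003,0],[0.06,0,0,0,0]]]' 
python3 -c "
from h import *
brief();print(to([.494,-.043,.006]))"
```

```text
time: 41.53
eef_pos: [0.4953, -0.0435, 0.012]
tcp_rot: [-0.036, 0.999, -0.001, 0.002]
contact_force: [-0.6, -0.9, -0.6]
opening: 0.704
finger_force: 0.0
t 41.53 tcp [ 0.4953 -0.0435  0.012 ] yaw -175.93 q [ -16.7   11.6  122.5    0.    45.7 -110.8] F [-0.6 -0.9 -0.6] T [-0.01  0.04  0.04] op 0.704 ff 0.0 zaxis [ 0.003 -0.001 -1.   ]
[0.0013 0.0006 0.006 ]
```

```bash

python3 -m handwheel '[[[0.06,0,0,0.005,0],[0.06,0,0,0,0],[0,0,0,0,0],[0,0,0,0,0],[0,0,0,0,0],[0,0,0,0,0],[0,0,0,0,0],[0,0,0,0,0],[0,0,0,0,0],[0,0,0,0,0]]]' 40
python3 -m handwheel '[[[0,0,0,-0.01,0],[0,0,0,-0.02,0],[0,0,0,-0.03,0],[0,0,0,-0.03,0],[0,0,0,-0.03,0],[0,0,0,0,0],[0,0,0,0,0]]]' 
python3 - <<'E'
from h import *
brief(); print(to([.496,-.392,.127]))
for n in('scene','side'):
    viewer.read_camera(n); c=cam(n)
    for d in viewer.outline_of(n,'ashtray')[:3]:
        m=d['mask'].astype(np.uint8); l,t,w,h=np.array(d['extent'])*[512,384,512,384]
        print(n,d['confidence'],np.round([l,t,w,h]))
        # fit centre so projected rim+base outline bbox matches
        from scipy.optimize import least_squares
        th=np.linspace(0,6.28,40)
        def bb(p):
            P=[proj(c,[p[0]+r*np.cos(a),p[1]+r*np.sin(a),z]) for a in th for r,z in((.066,.034),(.055,0))]; P=np.array(P); return np.array([*P.min(0),*P.max(0)])
        s=least_squares(lambda p:bb(p)-[l,t,l+w,t+h],onz(c,l+w/2,t+h/2,.02)[:2]); print(s.x.round(4),s.cost.round(1))
E
```

```text
time: 42.37
eef_pos: [0.4942, -0.0433, 0.0059]
tcp_rot: [-0.035, 0.999, -0.0, 0.001]
contact_force: [-0.2, 0.3, 6.4]
opening: 0.289
finger_force: 39.9
time: 42.95
eef_pos: [0.4947, -0.0434, 0.1274]
tcp_rot: [-0.036, 0.999, -0.001, 0.002]
contact_force: [-0.5, -0.9, -1.5]
opening: 0.29
finger_force: 39.3
t 42.95 tcp [ 0.4947 -0.0434  0.1274] yaw -175.93 q [ -16.7    0.2  120.1   -0.    59.4 -110.8] F [-0.5 -0.9 -1.5] T [ 0.05 -0.01 -0.07] op 0.29 ff 39.3 zaxis [ 0.004 -0.001 -1.   ]
[ 0.0235 -0.3478  0.0008]
scene 0.96 [190. 149.  40.  31.]
[ 0.498  -0.3733] 3.3
scene 0.73 [245. 126.  46.  29.]
[ 0.2447 -0.3672] 37.0
scene 0.55 [193. 131.  25.  17.]
[ 0.4302 -0.5218] 39.8
side 0.96 [294. 149.  48.  30.]
[ 0.2601 -0.3473] 57.7
```

```bash

python3 -m handwheel '[[[0,-0.0068,-0.038,-0.0133,0],[0,-0.0068,-0.038,-0.0133,0],[0,-0.0068,-0.038,-0.0133,0],[0,-0.0068,-0.038,-0.0133,0],[0,-0.0068,-0.038,-0.0133,0],[0,-0.0068,-0.038,-0.0133,0],[0,-0.0068,-0.038,-0.0133,0],[0,-0.0068,-0.038,-0.0133,0],[0,-0.0068,-0.038,-0.0133,0],[0,0,0,0,0],[0,0,0,0,0],[0,0,0,0,0]]]' >/dev/null
python3 - <<'E'
from h import *
brief(); c,im=snap('wrist','w11')
for d in viewer.pinpoint('wrist','ashtray')[:2]: print(d['confidence'],onz(c,d['xy'][0]*512,d['xy'][1]*384,0))
for d in viewer.outline_of('wrist','ashtray')[:2]:
    m=d['mask'].astype(np.uint8); e=cv2.fitEllipse(max(cv2.findContours(m,0,2)[0],key=len)); P=onz(c,*e[0],.034); print(d['confidence'],e,P, 'diam m',e[1][1]/c[1]*np.linalg.norm(P-c[3])); print(to([P[0],P[1],.05]))
E
```

```text
t 44.15 tcp [ 0.5781 -0.3791  0.2421] yaw -175.96 q [ -41.7   18.1   87.1    0.    75.1 -135.7] F [ 0.6 -0.5 -0.9] T [ 0.07 -0.    0.  ] op 0.288 ff 39.4 zaxis [-0.003  0.003 -1.   ]
0.88 [ 0.43147184 -0.53267487  0.        ]
0.82 [ 0.49316413 -0.37634627  0.        ]
0.83 ((261.33270263671875, 78.36673736572266), (131.5630645751953, 140.17236328125), 1.2680611610412598) [ 0.49307278 -0.37663863  0.034     ] diam m 0.14461105705639749
[0.0846 0.0071 0.1934]
0.79 ((101.27371215820312, 0.5831184387207031), (97.4734115600586, 111.01405334472656), 141.54110717773438) [ 0.4365585  -0.52705078  0.034     ] diam m 0.12495343639389722
[ 0.1519 -0.1389  0.1932]
```

View pics/w11.png

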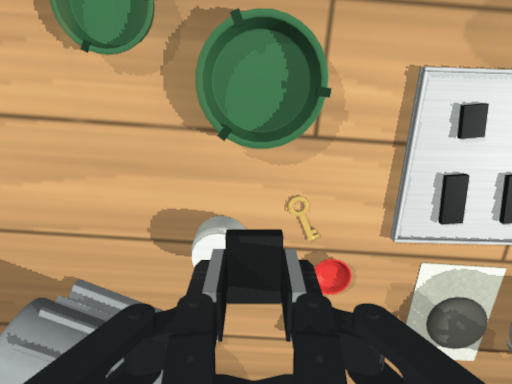

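The middle dish is at (261,78), its measured rim matching 132 mm; the vane is held at (254,265). Place it.

```bash

python3 -m handwheel '[[[0,0.0282,-0.0013,0,0],[0,0.0282,-0.0013,0,0],[0,0.0282,-0.0013,0,0],[0,0,0,0.03,0],[0,0,0,0.04,0],[0,0,0,0.04,0],[0,0,0,0.04,0],[0,0,0,0.03,0],[0,0,0,0,0],[0,0,0,0,0]]]' 
python3 -c "
from h import *
brief();print(to([.494,-.389,.017]))"
```

```text
time: 45.13
eef_pos: [0.4937, -0.3875, 0.0629]
tcp_rot: [-0.036, 0.999, 0.002, -0.002]
contact_force: [-0.1, -0.7, 0.2]
opening: 0.289
finger_force: 39.5
t 45.13 tcp [ 0.4937 -0.3875  0.0629] yaw -175.87 q [ -47.4   21.2  103.2    0.    55.8 -141.5] F [-0.1 -0.7  0.2] T [-0.05 -0.01 -0.  ] op 0.289 ff 39.5 zaxis [-0.003  0.004 -1.   ]
[-0.0004 -0.0017  0.0459]
```

```bash

python3 -m handwheel '[[[0,0,-0.001,0.03,0],[0,0,0,0.015,0],[0,0,0,0,0],[0.045,0,0,0,0],[0.045,0,0,0,0],[0.045,0,0,0,0],[0.045,0,0,0,0],[0.045,0,0,-0.01,0],[0.045,0,0,-0.03,0],[0.045,0,0,-0.04,0],[0.06,0,0,-0.04,0],[0.06,0,0,-0.03,0]]]' 
python3 -c "
from h import *
brief()
a=np.radians(-175.96); m=np.array([[np.cos(a),np.sin(a),0],[np.sin(a),-np.cos(a),0],[0,0,-1]])
c=cam('wrist',dict(tcp_rot=R.from_matrix(m).as_quat(),eef_pos=np.array([.5781,-.3791,.2421])))
im=cv2.imread('pics/w11.png');mk=(cv2.cvtColor(im,6)<60).astype(np.uint8);mk[:,:440]=0;mk[:90]=0;mk[150:]=0
ys,xs=np.nonzero(mk);Q=np.array([onz(c,x,y,.012)[:2] for x,y in zip(xs,ys)],np.float32);r=cv2.minAreaRect(Q);print(len(xs),r)
print(to([.519,-.14,.17]))"
```

```text
time: 46.13
eef_pos: [0.4956, -0.3916, 0.175]
tcp_rot: [-0.035, 0.999, -0.002, 0.002]
contact_force: [0.8, -0.8, 0.9]
opening: 0.703
finger_force: 0.0
t 46.13 tcp [ 0.4956 -0.3916  0.175 ] yaw -175.94 q [ -47.5   13.7   99.7    0.    66.3 -141.6] F [ 0.8 -0.8  0.9] T [ 0.   -0.01 -0.01] op 0.703 ff 0.0 zaxis [ 0.003 -0.004 -1.   ]
301 ((0.5210442543029785, -0.1492627114057541), (0.03490328788757324, 0.026129446923732758), 3.997248411178589)
[-0.0412  0.2493  0.0041]
```

```bash

python3 -m handwheel '[[[0.06,-0.0175,0.0346,-0.005,0],[0.06,-0.0175,0.0346,-0.005,0],[0.06,-0.0175,0.0346,-0.005,0],[0.06,-0.0175,0.0346,-0.005,0],[0.06,-0.0175,0.0346,-0.005,0],[0.06,-0.0175,0.0346,-0.005,0],[0.06,-0.0175,0.0346,-0.005,0],[0.06,0,0,0,0],[0.06,0,0,0,0],[0.06,0,0,0,0]]]' >/dev/null
sed -i 's/<1500/<4000/' v.py; python3 v.py w12b
```

```text
t 46.97 tcp [ 0.5998 -0.1406  0.2056] yaw -175.9 q [ -22.6   10.3  100.4   -0.    69.3 -116.7] F [-1.1 -0.2 -0.2] T [ 0.05  0.03 -0.03] op 0.701 ff 0.0 zaxis [ 0.001 -0.001 -1.   ]
[   9    6   58   88 1698] [ 0.5134 -0.3433] [0.0392 0.0842] dir -21.1 rectang 68.68377685546875
[ 242   63   30   41 1032] [ 0.5201 -0.1433] [0.0347 0.0248] dir 9.0 rectang 9.254563331604004
[ 309  145   28   59 1418] [ 0.604  -0.0691] [0.0599 0.0256] dir 10.8 rectang 10.60771369934082
[ 239  146   28   58 1370] [ 0.6097 -0.1411] [0.0599 0.0248] dir 8.0 rectang 7.925022125244141
[ 387  151   30   58 1485] [0.6043 0.0119] [0.0602 0.0272] dir 8.8 rectang 8.610029220581055
[483 326  25  34 243] [0.8015 0.1704] [0.062  0.0081] dir 42.7 rectang 43.275390625
[194 374 120  10 912] [ 0.8791 -0.1211] [0.015  0.1535] dir 93.7 rectang 4.103409290313721
ashtray 0.62 [ 0.7797032  -0.09992476  0.        ]
```

```bash

python3 -m handwheel '[[[0.06,0,0,0,-5],[0.06,0.0264,0.0035,0,0],[0.06,0.0264,0.0035,0,0],[0.06,0.0264,0.0035,0,0],[0.06,0,0,0.04,0],[0.06,0,0,0.04,0],[0.06,0,0,0.04,0],[0.06,0,0,0.04,0],[0.06,0,0,0.02,0],[0.06,0,0,0,0],[0.06,0,0,0,0]]]'
python3 -c "
from h import *
brief(); print(to([.520,-.1425,.006]))"
```

```text
time: 48.03
eef_pos: [0.5188, -0.1432, 0.0239]
tcp_rot: [-0.078, 0.997, 0.001, -0.001]
contact_force: [-0.7, -0.1, -0.1]
opening: 0.701
finger_force: 0.0
t 48.03 tcp [ 0.5188 -0.1432  0.0239] yaw -171.04 q [ -26.2   15.   116.6   -0.    48.6 -125.2] F [-0.7 -0.1 -0.1] T [ 0.01  0.03 -0.01] op 0.701 ff 0.0 zaxis [-0.003  0.001 -1.   ]
[-0.0013  0.0005  0.0179]
```

```bash

python3 -m handwheel '[[[0.06,0,0,0.012,0],[0.06,0,0,0.006,0],[0.06,0,0,0,0],[0,0,0,0,0],[0,0,0,0,0],[0,0,0,0,0],[0,0,0,0,0],[0,0,0,0,0],[0,0,0,0,0],[0,0,0,0,0],[0,0,0,0,0]]]' 40
python3 -m handwheel '[[[0,0,0,-0.01,0],[0,0,0,-0.03,0],[0,0,0,-0.04,0],[0,0,0,-0.04,0],[0,0,0,-0.03,0],[0,0,0,0,0],[0,0,0,0,0]]]' 
python3 -c "
from h import *
brief(); print(to([.494,-.365,.15]))"
```

```text
time: 48.95
eef_pos: [0.5207, -0.1429, 0.0079]
tcp_rot: [-0.079, 0.997, -0.0, 0.001]
contact_force: [-0.8, 1.1, 6.8]
opening: 0.28
finger_force: 39.9
time: 49.53
eef_pos: [0.5211, -0.1431, 0.1597]
tcp_rot: [-0.079, 0.997, -0.001, 0.002]
contact_force: [0.4, -0.0, -2.0]
opening: 0.284
finger_force: 39.4
t 49.53 tcp [ 0.5211 -0.1431  0.1597] yaw -170.93 q [ -26.1    3.4  113.1   -0.    63.2 -125.2] F [ 0.4 -0.  -2. ] T [ 0.08  0.   -0.01] op 0.284 ff 39.4 zaxis [ 0.005 -0.002 -1.   ]
[ 0.0618 -0.2148  0.0101]
```

```bash

python3 -m handwheel '[[[0,0.0103,-0.0358,0,0],[0,0.0103,-0.0358,0,0],[0,0.0103,-0.0358,0,0],[0,0.0103,-0.0358,0,0],[0,0.0103,-0.0358,0,0],[0,0.0103,-0.0358,0,0],[0,0,0,0,0],[0,0,0,0.04,0],[0,0,0,0.03,0],[0,0,0,0,0],[0,0,0,0,0]]]' 
python3 -c "
from h import *
brief(); print(to([.494,-.364,.028]))"
```

```text
time: 50.45
eef_pos: [0.4906, -0.3619, 0.0829]
tcp_rot: [-0.079, 0.997, 0.003, -0.003]
contact_force: [0.2, -0.1, 0.3]
opening: 0.286
finger_force: 39.5
t 50.45 tcp [ 0.4906 -0.3619  0.0829] yaw -170.93 q [ -45.9   17.8  105.3    0.    57.4 -145. ] F [ 0.2 -0.1  0.3] T [-0.06 -0.09  0.03] op 0.286 ff 39.5 zaxis [-0.006  0.006 -1.   ]
[-0.0033 -0.003   0.0549]
```

Settling lag only. Lower, release, back off and look.

```bash

python3 -m handwheel '[[[0,0,0,0.03,0],[0,0,0,0.025,0],[0,0,0,0,0],[0.045,0,0,0,0],[0.045,0,0,0,0],[0.045,0,0,0,0],[0.045,0,0,0,0],[0.045,0,0,-0.02,0],[0.045,0,0,-0.04,0],[0.045,0,0,-0.04,0],[0.045,0,0,-0.04,0],[0.045,0,0,-0.04,0]]]' 
python3 -m handwheel '[[[0.045,-0.03,0,0,0],[0.045,-0.03,0,0,0],[0.045,-0.03,0,0,0],[0.045,0,0,0,0],[0.045,0,0,0,0],[0.045,0,0,0,0]]]' >/dev/null
python3 v.py w13
python3 -c "
from h import *
a=cv2.imread('pics/w13.png'); s=viewer.read_camera('side'); t=viewer.read_camera('scene')
cv2.imwrite('pics/fin.png',np.vstack([np.hstack([a[0:190,150:416],s[240:384,170:350][:, :].copy() if 0 else cv2.resize(s[200:384,170:350],(266,190))]),cv2.resize(t[110:384,150:450],(532,380))]))
c=cam('side')
for k,z in(('wrench_handle',.176),('wrench_tip',.012),('cap',.108)):
  for n in('scene','side'):
    for d in viewer.pinpoint(n,k)[:1]: print(n,k,d['confidence'],onz(cam(n),d['xy'][0]*512,d['xy'][1]*384,z))"
```

```text
time: 51.45
eef_pos: [0.4928, -0.3644, 0.2153]
tcp_rot: [-0.079, 0.997, -0.001, 0.001]
contact_force: [0.9, -0.4, 0.2]
opening: 0.527
finger_force: 0.0
t 51.95 tcp [ 0.5812 -0.3502  0.2123] yaw -170.92 q [ -39.6   17.7   90.8   -0.    71.5 -138.7] F [-0.2  1.   0.6] T [-0.   -0.03  0.01] op 0.524 ff 0.0 zaxis [-0. -0. -1.]
[ 210    0  105  140 2909] [ 0.4889 -0.3538] [0.1253 0.09  ] dir 23.2 rectang 14.911715507507324
[ 212   48   65   51 2569] [ 0.4946 -0.3728] [0.042  0.0616] dir 90.4 rectang 3.9860997200012207
[ 420  193   36   51 1313] [ 0.6096 -0.1434] [0.0593 0.0282] dir 8.2 rectang 8.13104248046875
[484 198  28  51 781] [ 0.6041 -0.0717] [0.0604 0.0294] dir 24.6 rectang 10.91334342956543
ashtray 0.59 [ 0.49824576 -0.37648025  0.        ]
scene wrench_tip 0.98 [0.45769259 0.40049289 0.012     ]
side wrench_tip 0.67 [0.46501324 0.40799154 0.012     ]
scene cap 0.69 [0.58858345 0.22464448 0.108     ]
side cap 0.5 [0.59246838 0.21564167 0.108     ]
```

View pics/fin.png

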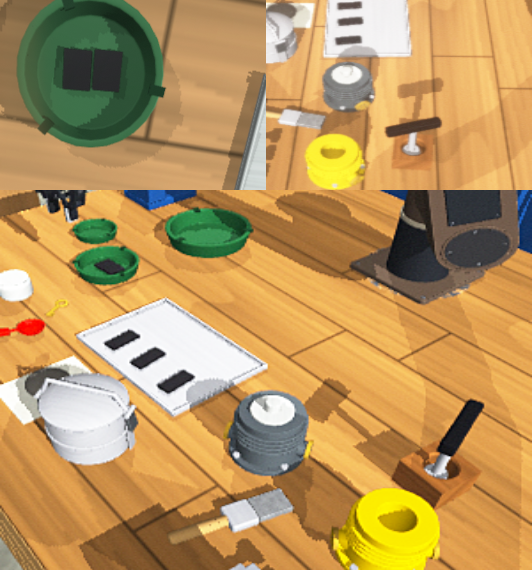

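Both short vanes lie in the middle dish (77,70 and 107,70 top-left), the cap sits flat on the grey pump, the wrench stands in its block, and three sound vanes remain in the tray.

```bash
python3 -c "
from h import *
print(sign_off())"
```

```text
the job is handed in; nothing more can be done
None
```

The job is handed in, and no verdict was returned. The nut was turned until it hit its stop, judged by torque since the joint can't be read. The socket is back in its block, the cap sits flat on the bore, both snapped vanes are in the middle green ashtray, and the three sound ones are still in the tray.

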